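# Set the filter wheel and take a photometer reading

## Task

Take a reading of the clear sample box with the bench photometer, in this order. Stand the box upright in the middle of the metal pad in front of the photometer, with its long sides running front to back like the pad's; next squeeze the two tabs on the filter wheel's hub and turn the wheel, click by click, until its one square window sits under the open lens ring, and let the tabs spring out so that the wheel is locked; then slide the shutter fin fully open, away from the wheel; and only then push the round read button fully down and let it come up. Leave the brown bottle, the beaker and the timer where they are.

Things in the scene. Friction and masses are not known exactly. Their poses are not given: they have to be found in the camera images.
- photometer: Fixed white box on a grey foot plate, top 50 mm above the worktop. Origin at worktop height; x runs from its front to its back (away from the robot at yaw 0), y to its left. Box x -80..100, y -125..130 mm; the 6 mm foot plate reaches forward to x -190 mm and carries the metal pad. The filter wheel's vertical axis is at x 0, y +50 mm. Place and yaw vary.
- pad_top (a point): Centre of the top of the flat aluminium pad in front of the box (90 mm along photometer x, 70 mm along y, no rim, top 12 mm above the worktop). Axes as the photometer's.
- sample_box_mid (a point): Centre (half-way up, 32.5 mm above its underside) of the small clear plastic sample box with a pale fixed lid: 55 mm along its x, 77 mm along its y, 65 mm high, 0.08 kg, loose. The lid is a band from 53 to 64 mm up, 55 x 76 mm, overhanging the 50 x 72 mm walls by 2 to 3 mm; pinch it across the 55 mm width.
- sample_box: The same clear box; origin at the centre of its underside.
- brown_bottle_mid (a point): Centre of the standing brown bottle with a red cap (58 mm diameter, 125 mm high), a bystander. It and the clear box may have swapped places.
- beaker_mid (a point): Centre of the glass beaker (68 mm diameter, 87 mm high), a bystander.
- bench_timer: Flat white bench timer (64 x 64 x 19 mm), a bystander; origin at the centre of its underside.
- filter_wheel (a joint): Angle of the dark filter wheel (144 mm across, top 61 mm above the worktop), rad, + = counter-clockwise from above; 0 = square window under the lens ring. Eight sprung detents 0.785 rad (45 deg) apart, 0.2 Nm, pull it to the nearest position when let go. Starts 2 to 4 clicks counter-clockwise of 0; free to turn either way to any position. Locked unless both tabs are squeezed.
- hub_grip (a point): Point on the wheel's axis, 107 mm above the worktop, the height to pinch the tabs; turns with the wheel. Two black upright tabs stand on the wheel's own +y and -y sides: outer faces 58 mm apart when out, 44 fully squeezed; 26 mm wide, 69 to 119 mm above the worktop. At wheel angle 0 their line is the photometer's y axis. Nothing else near is higher than 79 mm, but the hub core (113 mm).
- tab_a (a joint): Travel of the tab on the wheel's +y side, m: 0 = out (locks the wheel in its slot), 0.007 = fully in. Spring 2 N at the start, 5.5 N fully in; the lock frees at about 0.005 and both tabs must be in while the wheel turns. A pinch on both tabs squeezes them.
- tab_b (a joint): The same for the tab on the wheel's -y side.
- square_window (a point): Centre of the wheel's only square window (30 mm frame; the other seven are round), 50 mm from the wheel's axis along the wheel's own +x, on top of the wheel.
- lens_ring (a point): Centre of the fixed open lens ring (42 mm outside), 50 mm behind the wheel's axis (photometer +x), its top 74 mm above the worktop, carried by a post at the back edge. The window in use is seen through it.
- shutter (a joint): Travel of the shutter, m: 0 = shut (blade over the light port), 0.045 = fully open. It slides toward photometer -y (right, away from the wheel) and stays where it is left; friction about 1.5 N.
- shutter_fin (a point): Middle of the upright part of the black shutter fin on top of the box, 75 mm above the worktop: 12 mm thick along photometer x, 28 mm long along y, its top 14 mm higher than this point.
- read_button (a joint): Travel of the read button, m: 0 = up, 0.006 = fully down (about 5 N, springs back). Pressing down increases it.
- read_button_top (a point): Centre of the top of the round black read button (32 mm across) on top of the box behind the shutter fin; pressed straight down.
Things that resemble listed ones, but are neither listed nor needed, are in the scene too. What is shaped like the sample_box but black or red is not meant.

How it is judged:
By the outcome, as a careful person would: the job done as asked, in the order asked, and still so for the second after the job is handed in, with the robot touching nothing.
It also fails if it takes over 72 s, if anything falls off the work surface, if the arm or the gripper's body presses on something with over 40 N, if the wrist force passes 120 N, or if a joint passes its speed limit or range.

## Robot

A 7-joint arm with a two-finger parallel gripper is mounted at the origin on a cart in front of the work surface, level with it; the furniture and walls round the work are solid. World frame = base frame: x ahead of the robot, y to its left, z up, the work surface at z = 0. Lengths are in m, angles in degrees, forces in N, time in s.
With the tool pointing down it reaches from about 0.4 to 0.85 m from the base axis. Payload 10.4 kg.
Tool frame: the origin (TCP) lies midway between the tips of the shut fingers; the grasp point (between the pads) lies 19 mm behind it; z points along the fingers, y is the direction in which the jaws open and shut (so a half turn about z gives the same grasp; the last joint's range is limited). The gripper opens to 85 mm and grips with 20 to 120 N. Pads are 22 mm wide; open, the fingers measure 114 mm over their backs; the gripper's body (76 mm by 85 mm) begins 54 mm behind the grasp point. The pads swing forward as they close: fully open they stand 13 mm farther back than shut.
Start: joints at [72.617, 19.034, -3.707, 83.658, 1.238, 77.344, -5.071], TCP at [0.173, -0.601, 0.231] pointing down, gripper open.
Joint ranges: [-148.97, 148.97], [-28.65, 121.19], [-84.17, 76.75], [9.2, 138.47], [-72.65, 252.65], [3.7, 117.97], [-149.18, 149.18]. Speed limits (degrees/s): [127.2, 127.2, 159.86, 159.86, 180, 180, 180].

## Interface

Orientations are given as [roll, pitch, yaw] about the fixed x, y, z axes, in that order (R = Rz(yaw) Ry(pitch) Rx(roll)).
In Python, from workcell import robot gives the robot as it stands.
- The arm moves only by the tool jog_arm, never from a script. Its argument "targets" is a list of rows, each a list of 4 numbers: the shift along the world's x, y, z each as a share of 800 mm, from -1 to 1, then the turn about the world's z as a share of 30 degrees, from -1 to 1. A call has 1 to 10 rows; each row is the pose to reach, as a shift and turn from the pose measured when the call began; what a row does not reach only later rows make up. A row lasts 1/10 s, in which the tool goes at most 50 mm and 8.59 degrees, less where a joint would pass 70% of its speed; a pose out of reach is approached as far as the arm can. A call with a number of a shift or a turn outside -1 to 1 is refused whole. A call with a gripper value outside its range is refused whole. "jaw" is the opening, from 0 (shut) to 1 (fully open), set as the call begins (left out, the last holds). The fingers move at their own pace and stop on an object; "squeeze" is the grip in N (left out, the last holds). Time passes only in rows, so rows that repeat a pose let the fingers close. It gives the time, the measured TCP pose, the force and the opening at its end, in the units of the state.
- robot.state(): the state, without advancing time (a new reading comes with each control period).
- robot.read_camera(name): name is "scene" or "top"; returns the picture (420x560x3 uint8, red, green, blue); there is no depth.
- robot.calibration(name): a dict with "fx", "fy", "cx", "cy" (pixels), "xyz" and "orientation" of the camera in the world. Camera axes: x right, y down, z forward; pixel columns grow to the right and rows downward; lengths in m; the calibration is good to about 2 mm. A picture is of the moment at which its call begins. calibration takes no time and is no camera call.
- robot.sign_off(): hands the job in, once; it reports no verdict.
The state is a dict: "time_s": time; "joint_positions": joint angles; "qvel": joint speeds; "joint_torque": joint torques, N m; "ee_pos": TCP position; "tool_rot": TCP orientation; "ft_force": force on the tool from outside, world axes, zero at the start; "ft_torque": the same for the moment, N m; "width": finger opening in m.
Only numpy, scipy, OpenCV 4.12 (cv2) and the standard library are available. Lean on these libraries where they do the work, as an engineer would, in place of code of your own. Each camera call takes 0.05 s, during which the arm holds its last target.

## Working session

There is one attempt and no reset: what is moved stays moved. The work goes in short steps, Python scripts to look and compute and a tool call to move; the robot and the scene stay as the last step left them, time stands still between calls to the robot, and variables do not carry over. Pictures are saved under pics/ and viewed, and the job is handed in when it is done.

Besides the shell and the picture viewer there is one more tool, called after ">>>" as name(argument=value, ...) on one line, values as JSON. jog_arm: Moves the arm, as the interface text tells. Shift numbers are shares of 800 mm and turn numbers shares of 30 degrees, none past 1 either way. Its arguments: {"type":"object","properties":{"targets":{"type":"array","items":{"type":"array","items":{"type":"number","minimum":-1,"maximum":1}}},"jaw":{"type":"number"},"squeeze":{"type":"number"}},"required":["targets"]}

```bash
mkdir -p pics; ls; python3 - <<'E'
from workcell import robot
import cv2
for n in("scene","top"):
    im=robot.read_camera(n); cv2.imwrite(f"pics/{n}0.png",im[:,:,::-1]); print(n,robot.calibration(n))
s=robot.state();print(s)
E
```

```text
pics
scene {'fx': 397.0883964583512, 'fy': 397.0883964583512, 'cx': 282.66002821703563, 'cy': 209.5610753853726, 'xyz': array([-0.19722088,  1.01484766,  0.79407154]), 'orientation': array([-118.89105839,   -1.51655802, -141.87050076])}
top {'fx': 536.4801782756023, 'fy': 536.4801782756023, 'cx': 284.9708320478177, 'cy': 218.1947314725786, 'xyz': array([-0.06883534, -0.34168762,  1.82737711]), 'orientation': array([-156.98842849,    0.37067323,  -59.94693241])}
{'time_s': 0.1, 'joint_positions': array([72.61652847, 19.06862001, -3.70487741, 83.69938087,  1.23826243,
       77.34115269, -5.07089999]), 'qvel': array([-0.06311637, -0.0667872 , -0.01832725, -0.15868409,  0.00939868,
        0.03258054, -0.02722176]), 'joint_torque': array([ 1.85390105e-03, -6.26743698e+01,  4.93724865e-02, -3.92431569e+01,
        1.63858559e-02,  6.93666530e-03,  3.67556993e-06]), 'ee_pos': array([ 0.17309005, -0.60023272,  0.23060758]), 'tool_rot': array([-1.79930824e+02,  4.32947075e-03,  1.60875402e+01]), 'ft_force': array([1.31638168, 0.23015503, 0.1572108 ]), 'ft_torque': array([ 0.02579867,  0.01508165, -0.03684663]), 'width': 0.08530809657431448}
```

View pics/scene0.png

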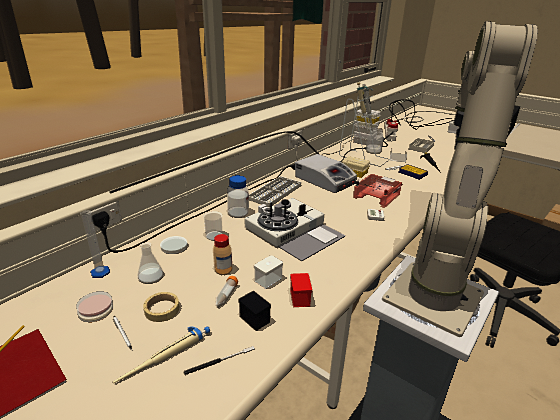

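View pics/top0.png

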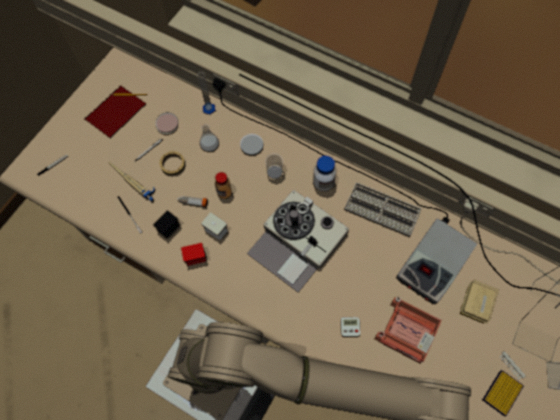

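The scene view shows the clear box at about (268,270), with the black and red look-alikes at (255,310) and (301,290), and the photometer at (285,220). In the top view the clear box is at (215,226) and the photometer at (306,228). I'll enlarge both.

```bash
cat > h.py <<'E'
import numpy as np, cv2
from scipy.spatial.transform import Rotation as R
from workcell import robot
def cam(n):
    c=robot.calibration(n); K=np.array([[c['fx'],0,c['cx']],[0,c['fy'],c['cy']],[0,0,1]])
    return K,R.from_euler('xyz',c['orientation'],degrees=True).as_matrix(),np.array(c['xyz'])
def ray(n,uv,z):
    K,M,t=cam(n); d=M@np.linalg.inv(K)@np.array([uv[0],uv[1],1.]); return t+d*(z-t[2])/d[2]
def proj(n,p):
    K,M,t=cam(n); q=K@(M.T@(np.array(p,float)-t)); return q[:2]/q[2]
def shot(n,name,box=None,s=1):
    im=robot.read_camera(n)[:,:,::-1].copy(); cv2.imwrite(f"pics/{name}_raw.png",im)
    if box: crop(im,name,box,s)
    return im
def crop(im,name,box,s):
    x0,y0,x1,y1=box; cv2.imwrite(f"pics/{name}.png",cv2.resize(im[y0:y1,x0:x1],None,fx=s,fy=s,interpolation=cv2.INTER_CUBIC))
E
python3 - <<'E'
from h import *
a=cv2.imread('pics/top0.png');crop(a,'t_a',(190,170,360,300),4.7)
a=cv2.imread('pics/scene0.png');crop(a,'s_a',(200,180,350,290),5.3)
print(ray('top',(215,226),.06),ray('scene',(268,265),.06),ray('top',(306,228),.05))
E
```

```text
[0.4248559  0.24500072 0.06      ] [0.42691837 0.26065832 0.06      ] [ 0.58331346 -0.03783526  0.05      ]
```

View pics/t_a.png

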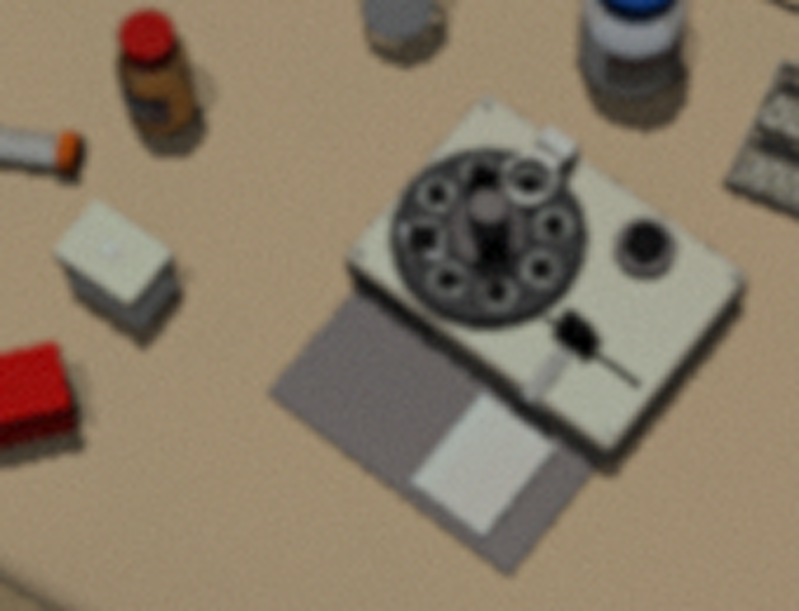

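View pics/s_a.png

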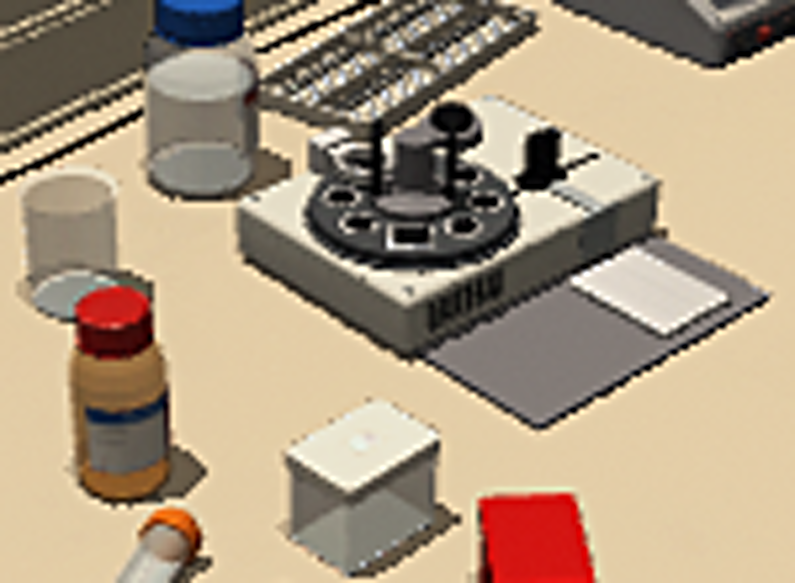

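Candidates for the sample box in the top view are pale/clear (215,226), black (167,224) and red (194,254). The crop shows clear walls and a pale lid on the one at (215,226), so that is the one I want. The square window is at crop (424,238), which is 3 clicks counter-clockwise of the ring at (530,180). Next I'll take measurements with masks.

```bash
python3 - <<'E'
from h import *
def poly(n,box,lo,hi,z,name):
    im=cv2.imread(f'pics/{n}0.png'); x0,y0,x1,y1=box
    g=cv2.resize(im[y0:y1,x0:x1],None,fx=8,fy=8,interpolation=cv2.INTER_CUBIC)
    hsv=cv2.cvtColor(g,cv2.COLOR_BGR2HSV); m=cv2.inRange(hsv,lo,hi)
    m=cv2.morphologyEx(m,cv2.MORPH_OPEN,np.ones((7,7)));m=cv2.morphologyEx(m,cv2.MORPH_CLOSE,np.ones((9,9)))
    cs,_=cv2.findContours(m,cv2.RETR_EXTERNAL,cv2.CHAIN_APPROX_NONE); c=max(cs,key=cv2.contourArea)
    q=c[:,0].astype(float); px=np.c_[(q[:,0]+.5)/8-.5+x0,(q[:,1]+.5)/8-.5+y0]
    w=np.array([ray(n,p,z)[:2] for p in px]); r=cv2.minAreaRect((w*1000).astype(np.float32))
    print(name,n,'ctr',np.round(r[0],1),'size',np.round(r[1],1),'ang',round(r[2],1),'mean hsv',cv2.mean(hsv,m)[:3])
    cv2.drawContours(g,[c],-1,(0,0,255),1); cv2.imwrite(f'pics/m_{name}_{n}.png',g); return r
for n,b in(('top',(198,208,235,248)),('scene',(248,250,290,292))):
    im=cv2.imread(f'pics/{n}0.png');h=cv2.cvtColor(im,cv2.COLOR_BGR2HSV)
    for p in ((213,224),(205,240)) if n=='top' else ((268,263),(282,285)): print(n,p,h[p[1],p[0]])
im=cv2.imread('pics/top0.png');h=cv2.cvtColor(im,cv2.COLOR_BGR2HSV)
print('pad',h[268,292],'foot',h[252,265],'box',h[240,330],'bench',h[290,240])
im=cv2.imread('pics/scene0.png');h=cv2.cvtColor(im,cv2.COLOR_BGR2HSV)
print('pad',h[235,322],'foot',h[250,305],'box',h[213,310])
poly('top',(198,208,235,248),(0,0,150),(180,50,255),.064,'lid')
poly('scene',(248,250,290,292),(0,0,190),(180,50,255),.064,'lid')
poly('top',(270,248,320,290),(0,0,150),(180,50,255),.012,'pad')
poly('scene',(300,220,345,248),(0,0,150),(180,50,255),.012,'pad')
poly('top',(255,185,355,275),(0,0,150),(180,50,255),.050,'box')
E
```

```text
top (213, 224) [ 37  14 163]
top (205, 240) [ 19  80 156]
scene (268, 263) [ 43  13 240]
scene (282, 285) [ 19  68 228]
pad [ 40  14 168] foot [  5  15 102] box [ 33  28 166] bench [ 19  75 157]
pad [ 18  23 220] foot [ 10  23 132] box [ 23  33 229]
lid top ctr [432.7 256.6] size [74.7 53.4] ang 84.5 mean hsv (35.193475688771194, 27.889064172629443, 166.36221758972337)
lid scene ctr [429.9 257.1] size [77.8 55.9] ang 84.4 mean hsv (25.04669514655275, 27.884063130414148, 235.1367034531862)
pad top ctr [439.8 -63.4] size [66.  85.9] ang 82.1 mean hsv (38.445960580463506, 15.996426250812215, 165.95299978340913)
pad scene ctr [437.1 -61.5] size [75.6 91.5] ang 81.2 mean hsv (18.858102345415777, 24.02409381663113, 222.12953091684435)Traceback (most recent call last):
  File "<stdin>", line 23, in <module>
  File "<stdin>", line 9, in poly
  File "h.py", line 8, in ray
    K,M,t=cam(n); d=M@np.linalg.inv(K)@np.array([uv[0],uv[1],1.]); return t+d*(z-t[2])/d[2]
          ~~~^^^
  File "h.py", line 5, in cam
    c=robot.calibration(n); K=np.array([[c['fx'],0,c['cx']],[0,c['fy'],c['cy']],[0,0,1]])
ValueError: time passes only in moves, steps and waits
```

```bash
python3 - <<'E'
from workcell import robot
import json
d={n:{k:(v.tolist() if hasattr(v,'tolist') else v) for k,v in robot.calibration(n).items()} for n in('scene','top')}
json.dump(d,open('cal.json','w'))
E
sed -i "s/c=robot.calibration(n); K/c=CAL[n]; K/; s/^from workcell import robot/from workcell import robot\nimport json\nCAL=json.load(open('cal.json'))/" h.py
python3 - <<'E'
from h import *
for n,b in(('top',(255,185,355,275)),('scene',(240,180,330,260))):
    im=cv2.imread(f'pics/{n}0.png'); x0,y0,x1,y1=b
    g=cv2.resize(im[y0:y1,x0:x1],None,fx=6,fy=6,interpolation=cv2.INTER_CUBIC)
    hsv=cv2.cvtColor(g,cv2.COLOR_BGR2HSV)
    m=cv2.inRange(hsv,(0,0,130 if n=='top' else 190),(180,50,255)); m=cv2.morphologyEx(m,cv2.MORPH_OPEN,np.ones((7,7)))
    cs,_=cv2.findContours(m,cv2.RETR_EXTERNAL,cv2.CHAIN_APPROX_NONE); c=max(cs,key=cv2.contourArea)
    q=c[:,0].astype(float); px=np.c_[(q[:,0]+.5)/6-.5+x0,(q[:,1]+.5)/6-.5+y0]
    w=np.array([ray(n,p,.05)[:2] for p in px])*1000; r=cv2.minAreaRect(w.astype(np.float32)); print(n,r)
    cv2.drawContours(g,[c],-1,(0,0,255),1)
    for p in cv2.boxPoints(r):
        u=proj(n,[p[0]/1000,p[1]/1000,.05]); cv2.circle(g,(int((u[0]+.5-x0)*6),int((u[1]+.5-y0)*6)),5,(255,0,0),2)
    cv2.imwrite(f'pics/boxm_{n}.png',g)
E
```

```text
top ((582.7982177734375, -79.06128692626953), (155.35887145996094, 180.2450408935547), 82.25344848632812)
scene ((406.05999755859375, -8.598758697509766), (67.21820831298828, 85.38685607910156), 81.11564636230469)
```

View pics/boxm_top.png

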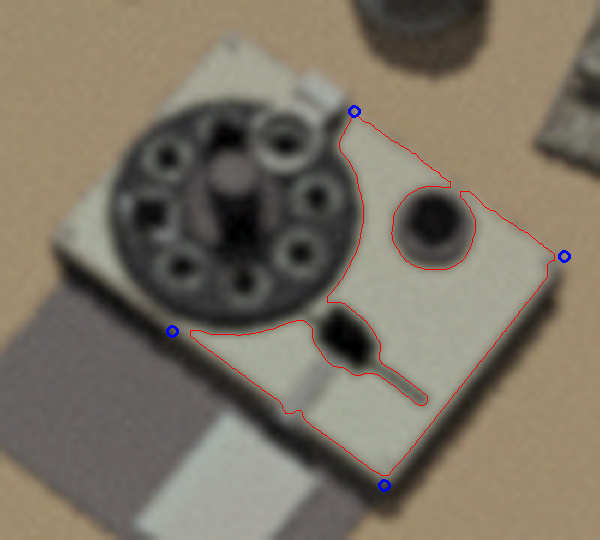

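View pics/boxm_scene.png

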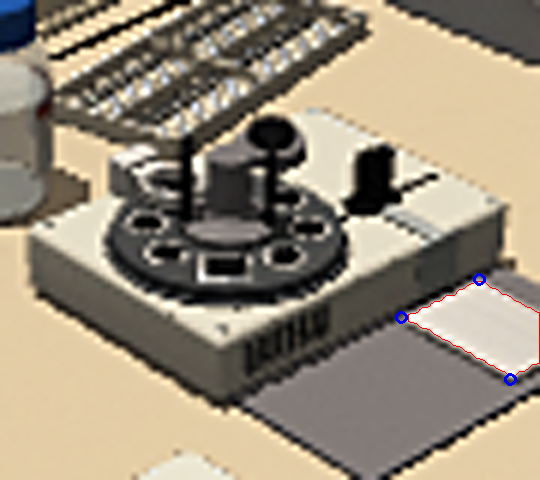

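The box top measures 180 mm deep, which matches the given size. That gives yaw -7.75°, origin about (579,-31) mm, hub about (586,19), and the pad at photometer (-135,-50). Now I'll check the wheel, fin and button in both views.

```bash
python3 - <<'E'
from h import *
O=np.array([.5793,-.0308]);a=np.radians(-7.75);Rm=np.array([[np.cos(a),-np.sin(a)],[np.sin(a),np.cos(a)]])
P=lambda x,y,z:np.r_[O+Rm@[x/1000,y/1000],z/1000]
out=lambda w:np.round(Rm.T@(w[:2]-O)*1000,1)
views={}
for n,b in(('top',(255,185,355,275)),('scene',(240,180,330,250))):
    im=cv2.imread(f'pics/{n}0.png');x0,y0,x1,y1=b;s=8
    g=cv2.resize(im[y0:y1,x0:x1],None,fx=s,fy=s,interpolation=cv2.INTER_CUBIC)
    def dr(p,c,cl=True):
        u=np.array([(proj(n,q)+.5-[x0,y0])*s for q in p]).astype(int); cv2.polylines(g,[u],cl,c,1)
    dr([P(-80,-125,50),P(100,-125,50),P(100,130,50),P(-80,130,50)],(0,0,255))
    dr([P(-190+10,0,6),P(-190,0,6)],(0,0,255),False)
    dr([P(-180,-85,12),P(-90,-85,12),P(-90,-15,12),P(-180,-15,12)],(255,0,0))
    t=np.linspace(0,6.283,60)
    dr([P(72*np.cos(k),50+72*np.sin(k),61) for k in t],(0,255,0))
    dr([P(50+21*np.cos(k),50+21*np.sin(k),74) for k in t],(0,255,255))
    dr([P(0,50,61),P(0,50,113)],(255,0,255),False)
    for sg in(1,-1):
        th=np.radians(135+90*sg); dr([P(29*np.cos(th),50+29*np.sin(th),69),P(29*np.cos(th),50+29*np.sin(th),119)],(255,255,0),False)
    cv2.imwrite(f'pics/ov_{n}.png',g)
E
```

```text
(no output)
```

View pics/ov_top.png

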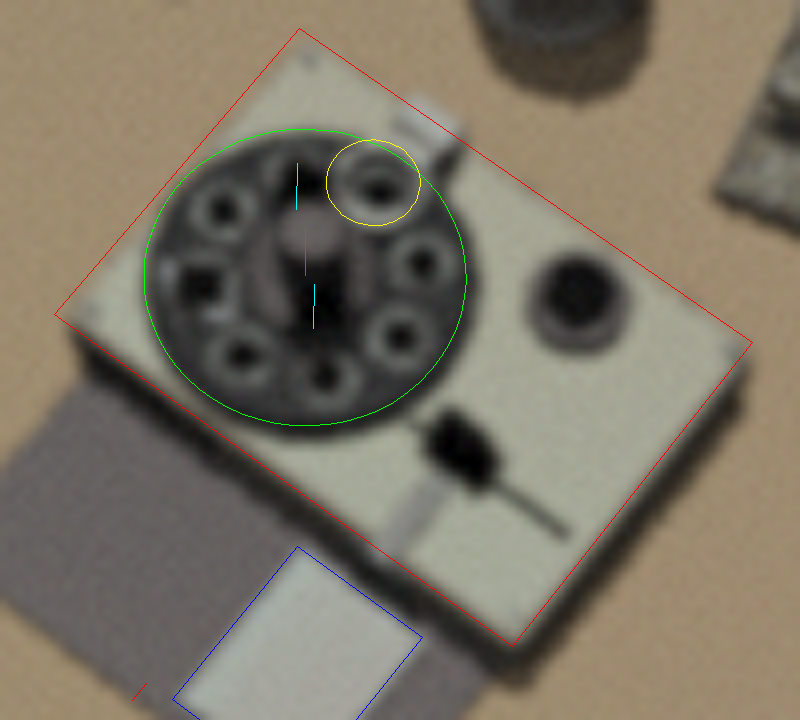

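View pics/ov_scene.png

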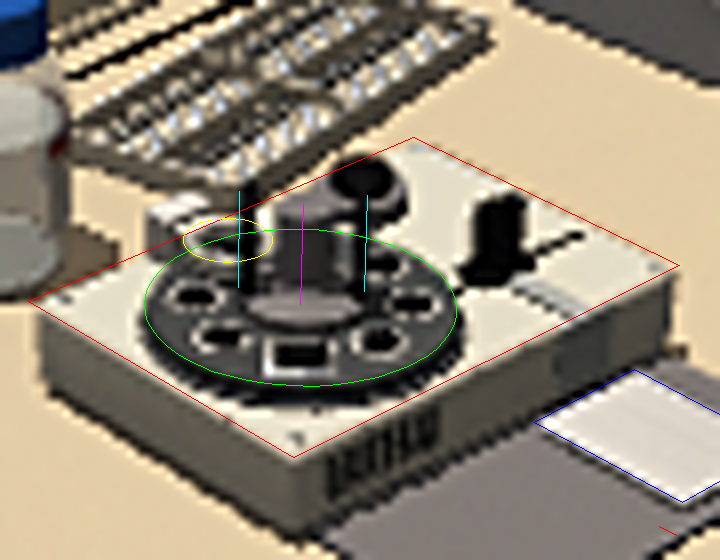

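```bash
python3 - <<'E'
from h import *
O=np.array([.580,-.0334]);a=np.radians(-7.75);Rm=np.array([[np.cos(a),-np.sin(a)],[np.sin(a),np.cos(a)]])
t=lambda p:((p[0]+.5)/8-.5+255,(p[1]+.5)/8-.5+185)
s=lambda p:((p[0]+.5)/8-.5+240,(p[1]+.5)/8-.5+180)
def tri(u,v):
    A=[];b=[]
    for n,p in(('top',u),('scene',v)):
        K,M,c=cam(n);d=M@np.linalg.inv(K)@[p[0],p[1],1];d/=np.linalg.norm(d);Q=np.eye(3)-np.outer(d,d);A.append(Q);b.append(Q@c)
    x=np.linalg.lstsq(np.vstack(A),np.hstack(b),rcond=None)[0];r=np.linalg.norm(A[0]@x-b[0])
    return np.round(x*1000,1),'ph',np.round(Rm.T@(x[:2]-O)*1000,1),'miss',round(r*1000,1)
print('button',tri(t((577,296)),s((362,178))))
for z in(.06,.066,.07,.079): print(z,[np.round(Rm.T@(ray(n,p,z)[:2]-O)*1000,1) for n,p in(('top',t((577,296))),('scene',s((362,178))))])
print('fin top',tri(t((460,430)),s((500,198))))
for z in(.075,): print(z,[np.round(Rm.T@(ray(n,p,z)[:2]-O)*1000,1) for n,p in(('top',t((460,445))),('scene',s((500,228))))])
def hub(z): return
w=[np.round(Rm.T@(ray(n,p,.061)[:2]-O)*1000,1) for n,p in(('top',t((312,274))),('scene',s((304,299))))];print('wheel',w)
print('ring',[np.round(Rm.T@(ray(n,p,.074)[:2]-O)*1000,1) for n,p in(('top',t((378,180))),)])
E
```

```text
button (array([636.2, -92.1,  64.9]), 'ph', array([ 63.6, -50.6]), 'miss', np.float64(0.1))
0.06 [array([ 65.4, -49.7]), array([ 70.3, -57.2])]
0.066 [array([ 63.1, -50.8]), array([ 62.3, -49.1])]
0.07 [array([ 61.6, -51.6]), array([ 57. , -43.7])]
0.079 [array([ 58.2, -53.4]), array([ 44.9, -31.6])]
fin top (array([546. , -81.4,  89.6]), 'ph', array([-27.2, -52.2]), 'miss', np.float64(0.4))
0.075 [array([-28.3, -53.7]), array([-29.1, -50.7])]
wheel [array([ 1.3, 50.1]), array([ 1. , 48.2])]
ring [array([51.2, 51.2])]
```

>>> jog_arm(targets=[[0.35,0.37,0.03,0.8],[0.35,0.37,0.03,0.8],[0.35,0.37,0.03,0.8],[0.35,0.37,0.03,0.8],[0.35,0.37,0.03,0.8],[0.35,0.37,0.03,0.8],[0.35,0.37,0.03,0.8],[0.35,0.37,0.03,0.8],[0.35,0.37,0.03,0.8],[0.35,0.37,0.03,0.8]], jaw=1)

```text
time_s: 1.1
ee_pos: [0.4542, -0.3024, 0.2544]
tool_rot: [-179.9, -0.0, 40.3]
ft_force: [-0.4, 0.3, -0.7]
width: 0.0855
```

>>> jog_arm(targets=[[-0.01,0.56,-0.05,0.9],[-0.01,0.56,-0.05,0.9],[-0.01,0.56,-0.05,0.9],[-0.01,0.56,-0.05,0.9],[-0.01,0.56,-0.05,0.9],[-0.01,0.56,-0.05,0.9],[-0.01,0.56,-0.05,0.9],[-0.01,0.56,-0.05,0.9],[-0.01,0.56,-0.05,0.9],[-0.01,0.56,-0.05,0.9]])

```text
time_s: 2.1
ee_pos: [0.4452, 0.1501, 0.2142]
tool_rot: [-179.9, -0.1, 67.7]
ft_force: [-0.2, -1.1, 0.1]
width: 0.0854
```

```bash
python3 -c "
from workcell import robot;s=robot.state();print(s['joint_positions'],s['ee_pos'],s['tool_rot'],s['time_s'])"
```

```text
[ 24.97982693   3.30927069 -49.77941192 105.42458517   2.46517902
  72.48192733 -47.84257916] [0.44517186 0.15007286 0.21417722] [-1.79851352e+02 -9.78077769e-02  6.76534356e+01] 2.1
```

>>> jog_arm(targets=[[-0.0175,0.1335,-0.08,0.56],[-0.0175,0.1335,-0.08,0.56],[-0.0175,0.1335,-0.08,0.56],[-0.0175,0.1335,-0.08,0.56],[-0.0175,0.1335,-0.08,0.56]])

```text
time_s: 2.6
ee_pos: [0.4316, 0.2553, 0.1495]
tool_rot: [-179.8, -0.0, 84.4]
ft_force: [-0.2, -0.0, 0.6]
width: 0.0855
```

```bash
python3 - <<'E'
from h import *
s=robot.state();print(s['joint_positions'],s['ee_pos'],s['tool_rot'])
a=shot('top','g1',(180,180,260,260),7);b=shot('scene','g1s',(220,200,340,310),5)
E
```

```text
[ 13.58921593  14.26570371 -54.70422886 105.68960103  12.45314305
  66.58369452 -50.93817732] [0.43164452 0.255266   0.1495269 ] [-1.79775702e+02 -4.08239891e-02  8.43675182e+01]
```

View pics/g1s.png

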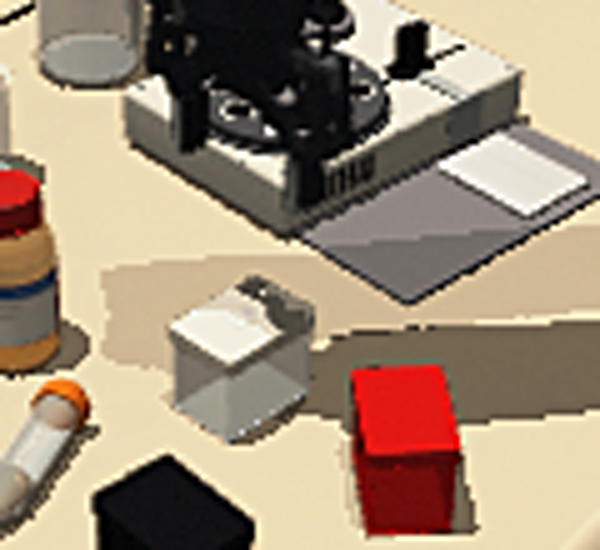

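```bash
python3 - <<'E'
from h import *
print('red',ray('top',(195,250),.06),ray('scene',(300,280),.06),'bottle',ray('top',(221,178),.12),ray('scene',(222,240),.12))
E
```

```text
red [0.31387303 0.25628806 0.06      ] [0.30982313 0.25587956 0.06      ] bottle [0.57444255 0.30745122 0.12      ] [0.56478322 0.31623396 0.12      ]
```

>>> jog_arm(targets=[[0,0.002,-0.05,0],[0,0.002,-0.09,0],[0,0.002,-0.12,0],[0,0.002,-0.14,0],[0,0.002,-0.14,0],[0,0.002,-0.14,0]])

```text
time_s: 3.3
ee_pos: [0.4331, 0.2563, 0.0393]
tool_rot: [-179.9, -0.1, 84.2]
ft_force: [0.2, 0.1, 0.3]
width: 0.0856
```

>>> jog_arm(targets=[[0,0,0,0],[0,0,0,0],[0,0,0,0],[0,0,0,0],[0,0,0,0],[0,0,0,0],[0,0,0,0],[0,0,0,0]], jaw=0, squeeze=25)

```text
time_s: 4.1
ee_pos: [0.4339, 0.2566, 0.0405]
tool_rot: [180.0, -0.1, 84.2]
ft_force: [-1.6, -1.6, 8.1]
width: 0.0546
```

>>> jog_arm(targets=[[0,0,0.03,0],[0,0,0.08,0],[0,0,0.15,0],[0,0,0.15,0],[0,0,0.15,0],[0,0,0.15,0]])

```text
time_s: 4.7
ee_pos: [0.4335, 0.256, 0.1596]
tool_rot: [180.0, -0.0, 84.2]
ft_force: [-0.7, -0.5, -0.8]
width: 0.0545
```

```bash
python3 - <<'E'
from h import *
s=robot.state();print(s['width'],s['ft_force'],s['ee_pos'],s['tool_rot'],s['joint_positions'])
b=shot('scene','g2s',(200,180,340,300),5)
E
```

```text
0.05451210586923555 [-0.73024128 -0.54681247 -0.790694  ] [0.43351521 0.2559822  0.15959678] [ 1.79996211e+02 -3.52218148e-02  8.41977003e+01] [ 14.1813084   13.80114447 -55.33847097 104.88889774  12.22982589
  67.59670804 -50.88714433]
```

View pics/g2s.png

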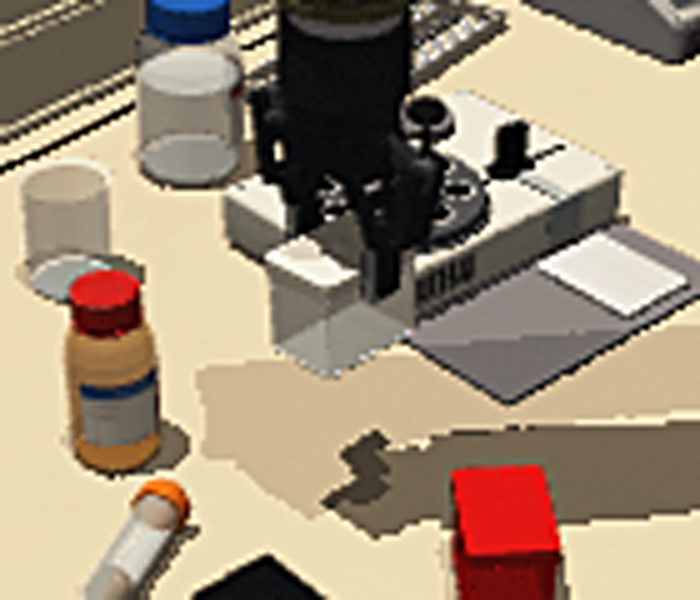

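>>> jog_arm(targets=[[0,-0.2,0,0.98],[0,-0.2,0,0.98],[0,-0.2,0,0.98],[0,-0.2,0,0.98],[0,-0.2,0,0.98],[0,-0.2,0,0.98]])

```text
time_s: 5.35
ee_pos: [0.4326, 0.0938, 0.1579]
tool_rot: [-179.8, -0.0, 113.4]
ft_force: [0.7, 0.0, -0.1]
width: 0.0544
```

>>> jog_arm(targets=[[0,-0.2,0,0.98],[0,-0.2,0,0.98],[0,-0.2,0,0.98],[0,-0.2,0,0.98],[0,-0.2,0,0.98],[0,-0.2,0,0.98]])

```text
time_s: 5.95
ee_pos: [0.4324, -0.0656, 0.1572]
tool_rot: [-179.8, -0.1, 142.7]
ft_force: [-0.1, 0.3, -0.7]
width: 0.0542
```

```bash
python3 - <<'E'
from h import *
s=robot.state();print(s['width'],s['ft_force'],s['ee_pos'],s['tool_rot'],s['joint_positions'])
E
```

```text
0.054248930324582736 [-0.14287259  0.31646503 -0.68494189] [ 0.43240165 -0.06562248  0.15717041] [-1.79825587e+02 -1.44961908e-01  1.42670804e+02] [ 47.67557304   1.30245155 -44.77187486 113.94081739   1.07732853
  65.3565098   55.12925616]
```

>>> jog_arm(targets=[[0.008,0.002,-0.02,0.985],[0.008,0.002,-0.05,0.985],[0.008,0.002,-0.08,0.985],[0.008,0.002,-0.1,0.985],[0.008,0.002,-0.1,0.985],[0.008,0.002,-0.1,0.985],[0.008,0.002,-0.1,0.985]])

```text
time_s: 6.65
ee_pos: [0.4396, -0.0632, 0.0781]
tool_rot: [-179.8, -0.1, 172.1]
ft_force: [0.5, 0.1, -0.6]
width: 0.0544
```

```bash
python3 - <<'E'
from h import *
s=robot.state();print(s['width'],s['ft_force'],s['ee_pos'],s['tool_rot'])
b=shot('scene','g3s',(250,180,370,270),6);shot('top','g3',(240,200,350,300),6)
E
```

```text
0.054449567857590656 [ 0.54114177  0.0953157  -0.64654842] [ 0.43957288 -0.06321716  0.07808369] [-1.79830506e+02 -6.78810575e-02  1.72143663e+02]
```

View pics/g3s.png

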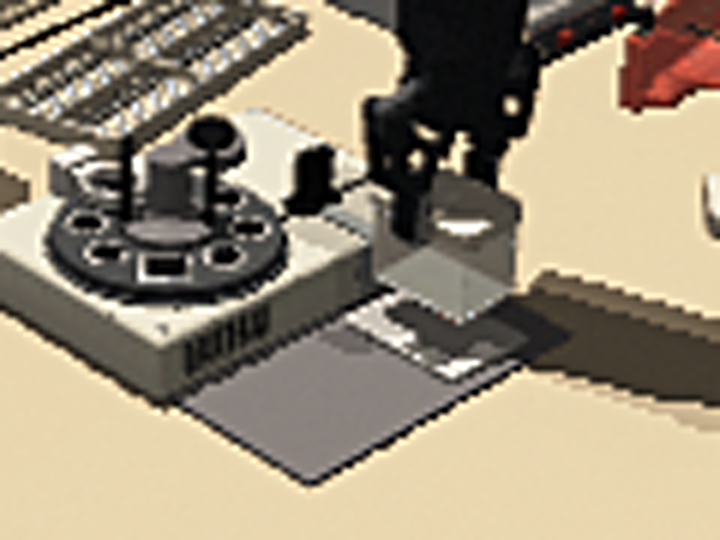

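View pics/g3.png

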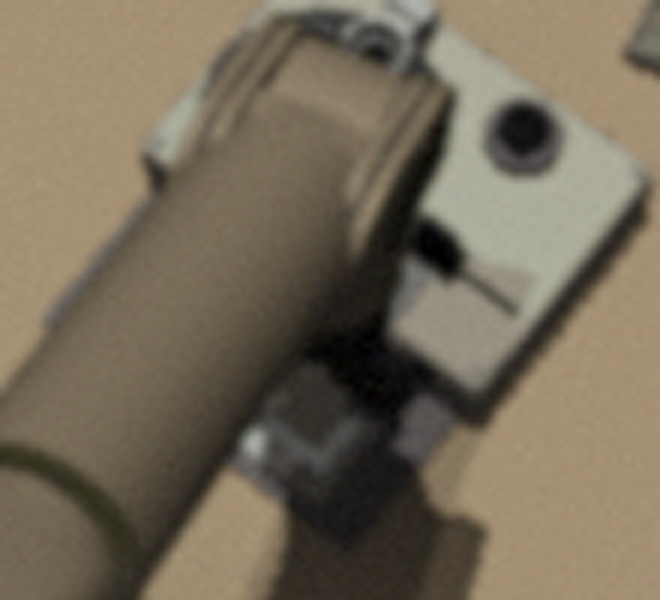

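>>> jog_arm(targets=[[0,0,-0.012,0],[0,0,-0.022,0],[0,0,-0.028,0],[0,0,-0.031,0],[0,0,-0.031,0]])

```text
time_s: 7.25
ee_pos: [0.4393, -0.0637, 0.0529]
tool_rot: [-179.8, -0.1, 172.1]
ft_force: [-0.6, -0.7, -0.7]
width: 0.0547
```

>>> jog_arm(targets=[[0,0,-0.001,0],[0,0,-0.002,0],[0,0,-0.002,0]])

```text
time_s: 7.55
ee_pos: [0.4398, -0.064, 0.0523]
tool_rot: [-179.8, -0.1, 172.1]
ft_force: [-6.6, -1.0, 15.4]
width: 0.0547
```

>>> jog_arm(targets=[[0,0,0.001,0],[0,0,0.001,0],[0,0,0.001,0],[0,0,0.001,0],[0,0,0.001,0],[0,0,0.001,0]], jaw=1)

```text
time_s: 8.15
ee_pos: [0.4398, -0.064, 0.053]
tool_rot: [-179.8, -0.1, 172.1]
ft_force: [-0.4, 1.1, -0.6]
width: 0.0851
```

>>> jog_arm(targets=[[0,0,0.03,0],[0,0,0.08,0],[0,0,0.14,0],[0,0,0.2,0],[0,0,0.2,0],[0,0.1,0.2,-0.7],[0,0.15,0.2,-0.7],[0,0.2,0.2,-0.7]])

```text
time_s: 8.95
ee_pos: [0.4399, 0.07, 0.2129]
tool_rot: [-179.7, -0.0, 151.1]
ft_force: [1.1, 0.1, -0.6]
width: 0.0852
```

```bash
python3 - <<'E'
from h import *
s=robot.state();print(s['width'],s['ft_force'],s['ee_pos'],s['tool_rot'],s['joint_positions'])
b=shot('scene','g4s',(270,190,350,260),8);shot('top','g4',(240,200,350,300),6)
E
```

```text
0.08521818692257728 [ 1.14536898  0.09981736 -0.59014988] [0.43988352 0.06997624 0.21292865] [-1.79745643e+02 -3.18527727e-02  1.51076138e+02] [ 42.86875154  -0.64003753 -56.30938303 108.29722277  -0.3843443
  72.25312705  47.75591067]
```

View pics/g4s.png

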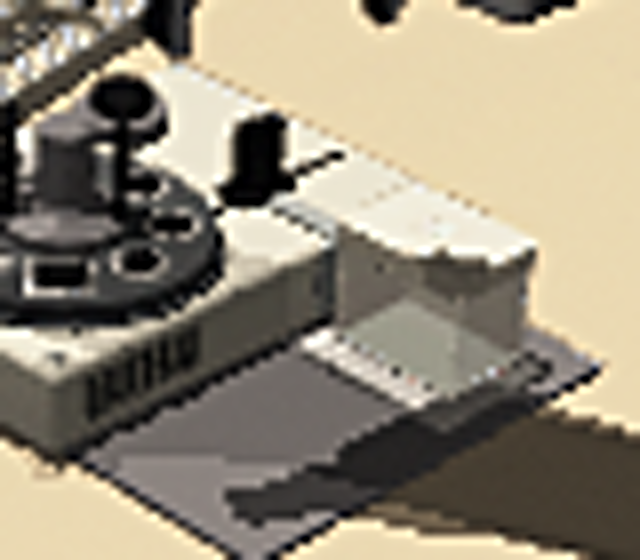

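View pics/g4.png

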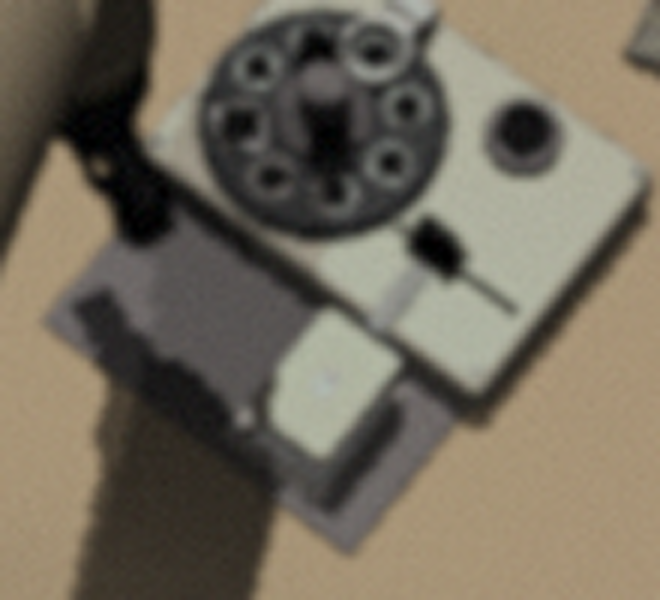

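```bash
python3 - <<'E'
from h import *
im=cv2.imread('pics/g4_raw.png');x0,y0,x1,y1=282,248,310,280
g=cv2.resize(im[y0:y1,x0:x1],None,fx=8,fy=8,interpolation=cv2.INTER_CUBIC)
hsv=cv2.cvtColor(g,cv2.COLOR_BGR2HSV);m=cv2.inRange(hsv,(0,0,140),(180,60,255))
m=cv2.morphologyEx(m,cv2.MORPH_OPEN,np.ones((15,15)))
cs,_=cv2.findContours(m,cv2.RETR_EXTERNAL,cv2.CHAIN_APPROX_NONE);c=max(cs,key=cv2.contourArea);q=c[:,0].astype(float)
w=np.array([ray('top',((p[0]+.5)/8-.5+x0,(p[1]+.5)/8-.5+y0),.076)[:2] for p in q])*1000
print(cv2.minAreaRect(w.astype(np.float32)))
cv2.drawContours(g,[c],-1,(0,0,255),1);cv2.imwrite('pics/g4m.png',cv2.resize(g,None,fx=2,fy=2))
E
```

```text
((438.9240417480469, -69.34944152832031), (53.88682174682617, 75.22354888916016), 82.84056854248047)
```

View pics/g4m.png

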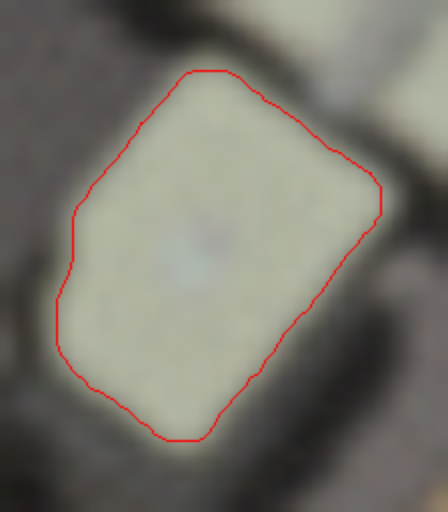

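```bash
python3 - <<'E'
from h import *
im=cv2.imread('pics/g4s_raw.png');crop(im,'z1',(305,212,345,246),18)
im=cv2.imread('pics/g4_raw.png');crop(im,'z2',(270,240,325,295),11)
E
```

```text
(no output)
```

View pics/z1.png

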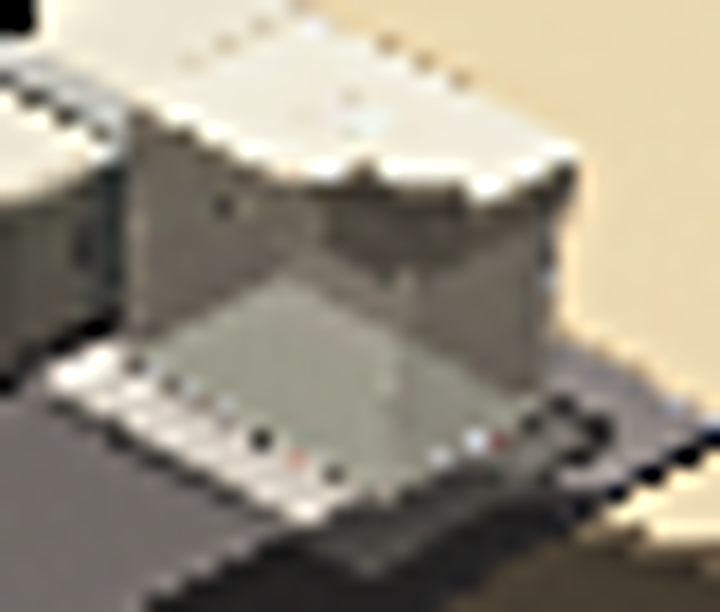

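View pics/z2.png

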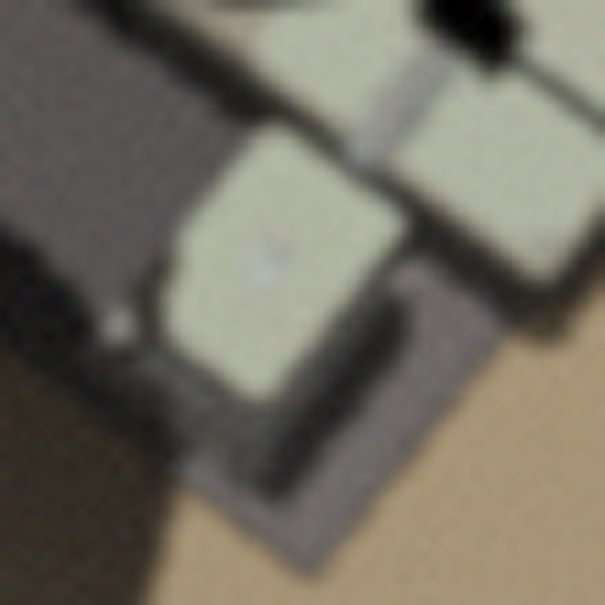

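```bash
python3 - <<'E'
from h import *
O=np.array([.580,-.0334]);a=np.radians(-7.75);Rm=np.array([[np.cos(a),-np.sin(a)],[np.sin(a),np.cos(a)]])
z=.077
for n,p in(('top',(293.96,263.4)),('scene',(324.5,217.9))):
    w=ray(n,p,z);print(n,np.round(w*1000,1),np.round(Rm.T@(w[:2]-O)*1000,1))
z1=lambda p:((p[0]+.5)/18-.5+305,(p[1]+.5)/18-.5+212)
for nm,p in(('padFL',(310,518)),('padBL',(45,375)),('boxFL',(385,490)),('boxBL',(120,345)),('boxFR',(540,400))):
    w=ray('scene',z1(p),.012);print(nm,np.round(Rm.T@(w[:2]-O)*1000,1))
# edges in top for pad earlier
E
```

```text
top [438.8 -70.4  77. ] [-134.9  -55.7]
scene [437.1 -69.6  77. ] [-136.7  -55.1]
padFL [-165.2  -14.4]
padBL [-93.4 -14.1]
boxFL [-168.6  -33.4]
boxBL [-95.8 -34.4]
boxFR [-167.9  -83.2]
```

Both views agree that the lid's centre dot, which is unshadowed, sits about 6 mm to the right (-y) of the pad's middle. I'll re-grip the box, see where the grip puts it, and mend the placing.

>>> jog_arm(targets=[[0,-0.06,0,0.25],[0,-0.12,0,0.5],[0,-0.1675,0,0.7],[0,-0.1675,0,0.7],[0,-0.1675,-0.05,0.7],[0,-0.1675,-0.11,0.7],[0,-0.1675,-0.16,0.7],[0,-0.1675,-0.19,0.7],[0,-0.1675,-0.2,0.7],[0,-0.1675,-0.2,0.7]])

```text
time_s: 10.05
ee_pos: [0.439, -0.0583, 0.0527]
tool_rot: [-179.9, -0.2, 172.6]
ft_force: [0.0, -0.7, 1.0]
width: 0.0851
```

>>> jog_arm(targets=[[0,0,0,0],[0,0,0,0],[0,0,0,0],[0,0,0,0],[0,0,0,0],[0,0,0,0],[0,0,0,0]], jaw=0, squeeze=25)

```text
time_s: 10.75
ee_pos: [0.4401, -0.0587, 0.0542]
tool_rot: [-179.8, -0.0, 172.6]
ft_force: [-1.0, -1.3, 6.1]
width: 0.0549
```

```bash
python3 - <<'E'
from h import *
s=robot.state();print(s['ee_pos'],s['tool_rot'],s['ft_force'],s['width'])
im=shot('scene','g5s',(305,205,350,246),16);im=shot('top','g5',(270,240,325,295),11)
E
```

```text
[ 0.44006308 -0.05867885  0.05419169] [-1.79848062e+02 -1.59037769e-02  1.72579753e+02] [-1.02630677 -1.32891668  6.05549166] 0.05490024591255014
```

View pics/g5s.png

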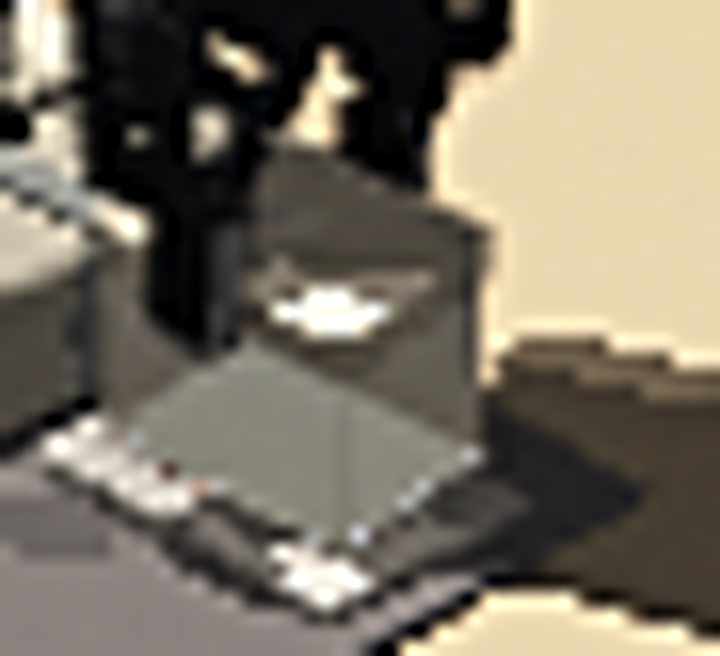

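View pics/g5.png

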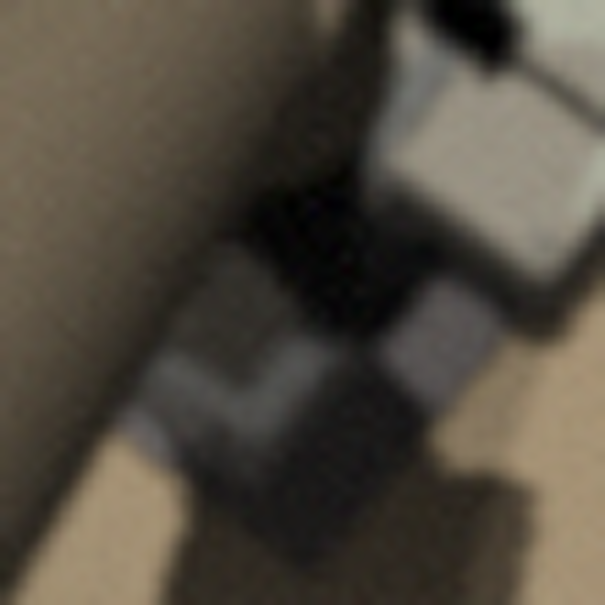

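```bash
python3 - <<'E'
from h import *
O=np.array([.580,-.0334]);a=np.radians(-7.75);Rm=np.array([[np.cos(a),-np.sin(a)],[np.sin(a),np.cos(a)]])
z1=lambda p:((p[0]+.5)/16-.5+305,(p[1]+.5)/16-.5+205)
for nm,p in(('padFL',(325,612)),('padBL',(43,442)),('boxFL',(350,543)),('boxBL',(122,425)),('boxFR',(487,458))):
    w=ray('scene',z1(p),.012);print(nm,np.round(Rm.T@(w[:2]-O)*1000,1))
w=np.array([.440,-.0587]);print('tcp',np.round(Rm.T@(w-O)*1000,1))
E
```

```text
padFL [-183.2  -10.5]
padBL [-92.9 -15.7]
boxFL [-168.6  -36.2]
boxBL [-100.1  -35. ]
boxFR [-166.4  -87.7]
tcp [-135.3  -43.9]
```

```bash
cat >> h.py <<'E'
O=np.array([.580,-.0334]);_a=np.radians(-7.75);Rm=np.array([[np.cos(_a),-np.sin(_a)],[np.sin(_a),np.cos(_a)]])
P=lambda x,y,z:np.r_[O+Rm@[x/1000,y/1000],z/1000]
def ph(w): return np.round(Rm.T@(np.array(w[:2])-O)*1000,1)
E
python3 - <<'E'
from h import *
im=cv2.imread('pics/g5s_raw.png');x0,y0,x1,y1=300,200,350,250;s=12
g=cv2.resize(im[y0:y1,x0:x1],None,fx=s,fy=s,interpolation=cv2.INTER_CUBIC)
def dr(p,c):
    u=np.array([(proj('scene',q)+.5-[x0,y0])*s for q in p]).astype(int); cv2.polylines(g,[u],True,c,1)
sq=lambda x,y,a,b,z:[P(x-a,y-b,z),P(x+a,y-b,z),P(x+a,y+b,z),P(x-a,y+b,z)]
dr(sq(-135,-50,45,35,12),(255,0,0))
for y,c in((-44,(0,255,0)),(-55,(0,0,255))):
    dr(sq(-135,y,36,25,12),c);dr(sq(-135,y,38,27.5,76),c)
cv2.imwrite('pics/ov5.png',g)
E
```

```text
(no output)
```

View pics/ov5.png

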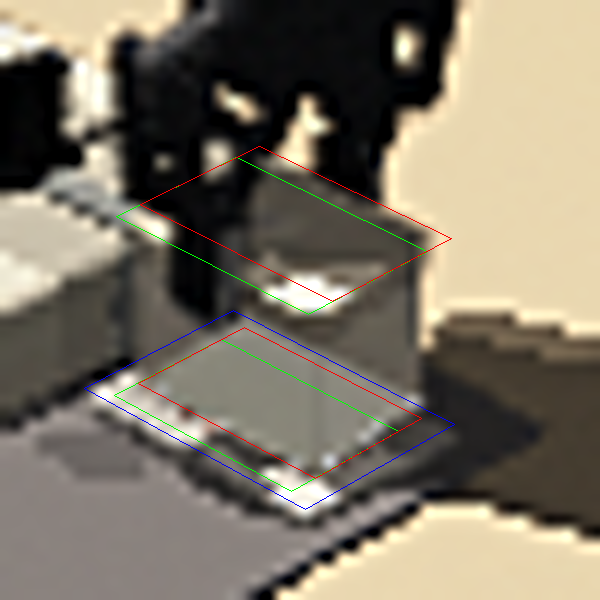

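```bash
python3 - <<'E'
from h import *
o=[]
sq=lambda x,y,a,b,z:[P(x-a,y-b,z),P(x+a,y-b,z),P(x+a,y+b,z),P(x-a,y+b,z)]
for f,n,(x0,y0,x1,y1) in(('g4s','scene',(300,200,350,250)),('g4','top',(270,240,320,290))):
    im=cv2.imread(f'pics/{f}_raw.png');s=8
    g=cv2.resize(im[y0:y1,x0:x1],None,fx=s,fy=s,interpolation=cv2.INTER_CUBIC)
    def dr(p,c):
        u=np.array([(proj(n,q)+.5-[x0,y0])*s for q in p]).astype(int); cv2.polylines(g,[u],True,c,1)
    dr(sq(-135,-50,45,35,12),(255,0,0))
    for y,c in((-49,(0,255,0)),(-55,(0,0,255))): dr(sq(-135,y,38,27.5,76),c)
    o.append(g)
cv2.imwrite('pics/ov4.png',np.hstack(o))
E
```

```text
(no output)
```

View pics/ov4.png

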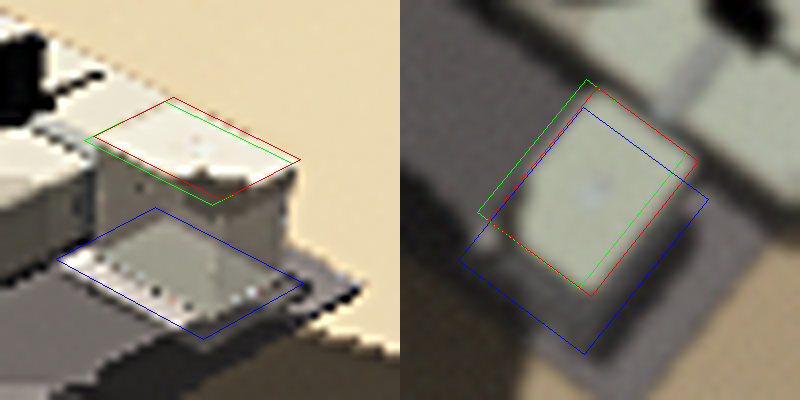

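The grip has now moved the box about 5 mm toward +y of the first placing, which is roughly the correction needed. I'll release, back well off so there's no arm shadow, and measure again.

>>> jog_arm(targets=[[0,0,0,0],[0,0,0,0],[0,0,0,0],[0,0,0,0],[0,0,0,0]], jaw=1)

```text
time_s: 11.35
ee_pos: [0.44, -0.0587, 0.0542]
tool_rot: [-179.8, -0.0, 172.6]
ft_force: [0.2, 0.0, 0.2]
width: 0.0852
```

>>> jog_arm(targets=[[0,0,0.03,0],[0,0,0.08,0],[0,0,0.14,0],[0,0,0.2,0],[0,0.06,0.2,-0.3],[0,0.12,0.2,-0.6],[0,0.18,0.2,-0.9],[0,0.25,0.2,-0.9],[0,0.31,0.2,-0.9],[0,0.31,0.2,-0.9]])

```text
time_s: 12.35
ee_pos: [0.4391, 0.1934, 0.2146]
tool_rot: [-179.9, -0.0, 145.8]
ft_force: [1.8, 0.0, -0.0]
width: 0.0852
```

```bash
python3 - <<'E'
from h import *
s=robot.state();print(s['ee_pos'],s['tool_rot'],s['ft_force'],s['width'])
im=shot('scene','g6s',(300,200,350,250),12);im=shot('top','g6',(270,240,320,290),12)
E
```

```text
[0.43912055 0.19336068 0.21462335] [-1.79939077e+02 -1.69428268e-02  1.45752941e+02] [ 1.80840626  0.0242346  -0.03543145] 0.08515081174158329
```

View pics/g6s.png

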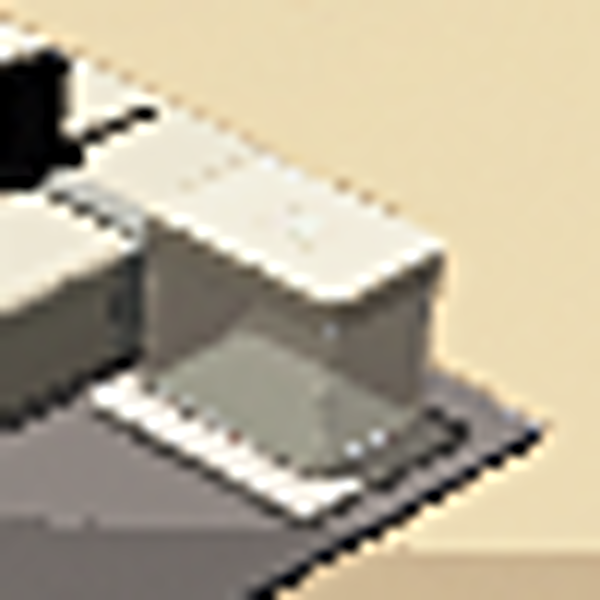

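View pics/g6.png

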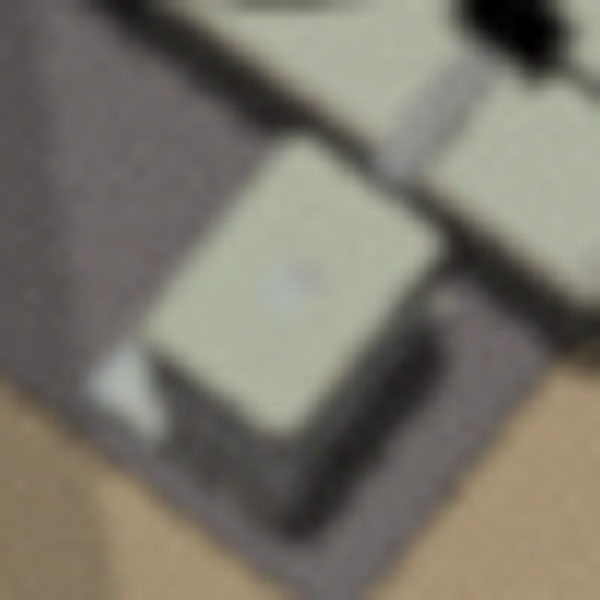

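```bash
cat > lid.py <<'E'
from h import *
import sys
def lid(f,b=(275,246,313,280)):
    im=cv2.imread(f'pics/{f}_raw.png');x0,y0,x1,y1=b
    g=cv2.resize(im[y0:y1,x0:x1],None,fx=8,fy=8,interpolation=cv2.INTER_CUBIC)
    hsv=cv2.cvtColor(g,cv2.COLOR_BGR2HSV);m=cv2.inRange(hsv,(0,0,135),(180,60,255))
    m=cv2.morphologyEx(m,cv2.MORPH_OPEN,np.ones((25,25)))
    n,lab,st,ce=cv2.connectedComponentsWithStats(m);k=lab[int((264-y0)*8),int((293.5-x0)*8)]
    mm=(lab==k).astype(np.uint8);c=max(cv2.findContours(mm,cv2.RETR_EXTERNAL,cv2.CHAIN_APPROX_NONE)[0],key=cv2.contourArea);q=c[:,0].astype(float)
    w=np.array([ray('top',((p[0]+.5)/8-.5+x0,(p[1]+.5)/8-.5+y0),.076)[:2] for p in q])*1000
    r=cv2.minAreaRect(w.astype(np.float32));print(r,ph(np.array(r[0])/1000))
    cv2.drawContours(g,[c],-1,(0,0,255),1);cv2.imwrite('pics/lm.png',g)
lid(sys.argv[1])
E
python3 lid.py g6
python3 - <<'E'
from h import *
print('pad top',ph([.4398,-.0634]),'scene',ph([.4371,-.0615]))
s12=lambda p:((p[0]+.5)/12-.5+300,(p[1]+.5)/12-.5+200)
for nm,p,z in(('lidFL',(330,298),76),('lidFR',(442,245),76),('padFL',(305,522),12),('padBL',(92,397),12)): print(nm,ph(ray('scene',s12(p),z/1000)))
t=lambda p:((p[0]+.5)/12-.5+270,(p[1]+.5)/12-.5+240)
print('pad FL top',ph(ray('top',t((88,390)),.012)))
E
```

```text
((439.10980224609375, -68.6987075805664), (55.035621643066406, 75.62732696533203), 82.59183502197266) [-134.8  -54. ]
pad top [-134.9  -48.6] scene [-137.8  -47.1]
lidFL [-171.5  -28.4]
lidFR [-173.9  -77.4]
padFL [-184.6   -9.5]
padBL [-95.1 -13.3]
pad FL top [-179.8  -14.9]
```

View pics/lm.png

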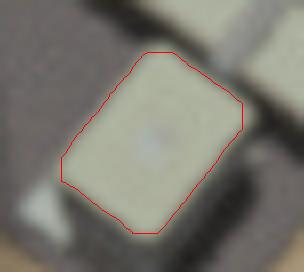

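The box base hasn't moved between the last three looks, so the second grip didn't re-centre it. The fingers give sideways. The top view puts the lid at photometer y -54.0 against the pad at -48.6, and the scene view agrees with a -6 mm offset. I'll grip, lift a little, and carry it +5.6 mm.

```bash
python3 - <<'E'
from workcell import robot
s=robot.state();print(s['ee_pos'],s['tool_rot'],s['qvel'])
E
```

```text
[0.43888793 0.19368583 0.21433726] [-1.79951457e+02 -1.12082353e-01  1.45944241e+02] [ 3.12822763 -1.69346324  3.70445886  1.36269684 -1.44180149  0.30140304
  5.21103799]
```

>>> jog_arm(targets=[[0,-0.06,0,0.28],[0,-0.12,0,0.5],[0,-0.18,0,0.7],[0,-0.24,0,0.88],[0,-0.3,0,0.88],[0,-0.326,0,0.88],[0,-0.326,0,0.88],[0,-0.326,0,0.88]])

```text
time_s: 13.25
ee_pos: [0.4384, -0.0693, 0.2141]
tool_rot: [-180.0, -0.1, 172.1]
ft_force: [-0.4, 0.9, 0.2]
width: 0.0854
```

>>> jog_arm(targets=[[0,0,-0.05,0],[0,0,-0.11,0],[0,0,-0.16,0],[0,0,-0.19,0],[0,0,-0.2,0],[0,0,-0.2,0],[0,0,-0.2,0]])

```text
time_s: 13.95
ee_pos: [0.4394, -0.0688, 0.0555]
tool_rot: [-180.0, -0.0, 172.1]
ft_force: [0.3, -0.5, 1.4]
width: 0.0853
```

```bash
python3 - <<'E'
from h import *
s=robot.state();print(s['ee_pos'],s['tool_rot'],s['ft_force'],s['width'],s['joint_positions'])
shot('scene','g7s',(290,180,360,250),10)
E
```

```text
[ 0.43939981 -0.0687506   0.05547262] [-1.79960824e+02 -3.60219436e-02  1.72128914e+02] [ 0.26516138 -0.46965183  1.35137424] 0.08532401641011188 [ 51.33641876  13.63698173 -51.59971771 118.63875433  13.31721006
  53.58192536  74.65883474]
```

View pics/g7s.png

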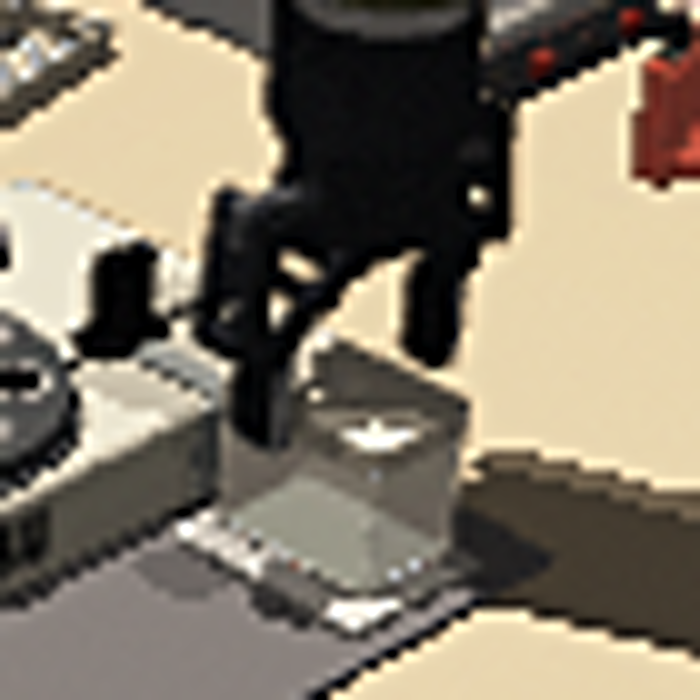

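>>> jog_arm(targets=[[0,0,0,0],[0,0,0,0],[0,0,0,0],[0,0,0,0],[0,0,0,0],[0,0,0,0],[0,0,0,0]], jaw=0, squeeze=25)

```text
time_s: 14.7
ee_pos: [0.4403, -0.0692, 0.0566]
tool_rot: [-179.9, 0.1, 172.1]
ft_force: [-1.3, 0.8, 8.8]
width: 0.0543
```

>>> jog_arm(targets=[[0,0,0.006,0],[0,0,0.01,0],[0,0.003,0.01,0],[0.001,0.007,0.01,0],[0.001,0.007,0.01,0],[0.001,0.007,0.01,0]])

```text
time_s: 15.3
ee_pos: [0.441, -0.0634, 0.0645]
tool_rot: [-179.9, 0.1, 172.1]
ft_force: [-0.1, -0.1, -0.7]
width: 0.0547
```

```bash
python3 - <<'E'
from h import *
s=robot.state();print(s['ee_pos'],s['tool_rot'],s['ft_force'],s['width'])
shot('scene','g8s',(290,180,360,250),10)
E
```

```text
[ 0.44101284 -0.0633953   0.06449408] [-1.79909552e+02  6.54922586e-02  1.72122292e+02] [-0.07126198 -0.14000274 -0.6925843 ] 0.05466171434354251
```

View pics/g8s.png

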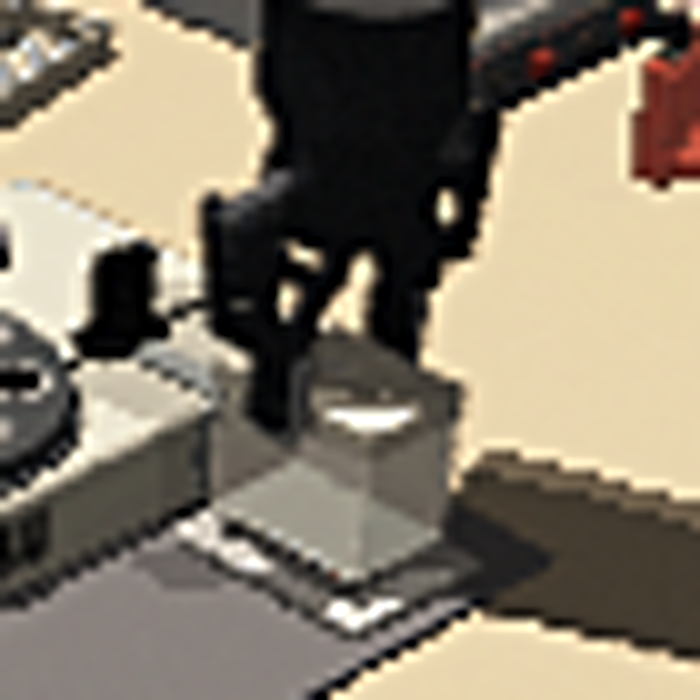

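>>> jog_arm(targets=[[-0.0015,0,-0.005,0],[-0.0015,0,-0.009,0],[-0.0015,0,-0.0105,0],[-0.0015,0,-0.0105,0]])

```text
time_s: 15.75
ee_pos: [0.4398, -0.0634, 0.0565]
tool_rot: [-179.9, 0.0, 172.1]
ft_force: [-5.8, 0.8, 14.8]
width: 0.0545
```

>>> jog_arm(targets=[[0,0,0,0],[0,0,0,0],[0,0,0,0],[0,0,0,0],[0,0,0,0]], jaw=1)

```text
time_s: 16.25
ee_pos: [0.4397, -0.0634, 0.0564]
tool_rot: [-179.9, 0.0, 172.1]
ft_force: [0.0, -0.1, 0.2]
width: 0.0854
```

>>> jog_arm(targets=[[0,0,0.03,0],[0,0,0.08,0],[0,0,0.14,0],[0,0,0.2,0],[0,0.06,0.2,-0.3],[0,0.12,0.2,-0.6],[0,0.18,0.2,-0.9],[0,0.25,0.2,-0.9],[0,0.31,0.2,-0.9],[0,0.31,0.2,-0.9]])

```text
time_s: 17.25
ee_pos: [0.439, 0.1885, 0.2169]
tool_rot: [-180.0, 0.0, 145.3]
ft_force: [0.1, -1.7, 0.5]
width: 0.0855
```

```bash
python3 - <<'E'
from h import *
im=shot('scene','g9s',(300,200,350,250),12);im=shot('top','g9',(270,240,320,290),12)
s=robot.state();print(s['ee_pos'],s['tool_rot'],s['ft_force'],s['width'])
E
python3 lid.py g9
```

```text
[0.43863419 0.18900043 0.21660872] [-1.79990893e+02 -6.71181057e-02  1.45487058e+02] [ 0.41012981 -0.45742151 -0.875303  ] 0.08529647692278788
((438.5408630371094, -63.842315673828125), (54.881160736083984, 75.43608856201172), 82.33390045166016) [-136.1  -49.2]
```

View pics/g9s.png

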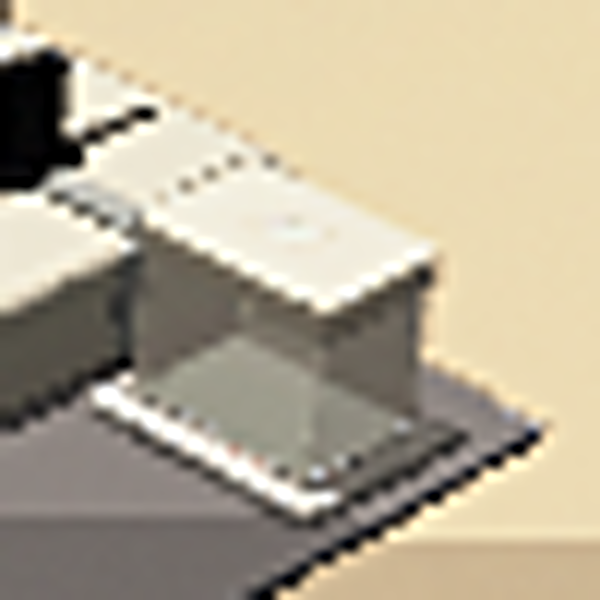

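View pics/g9.png

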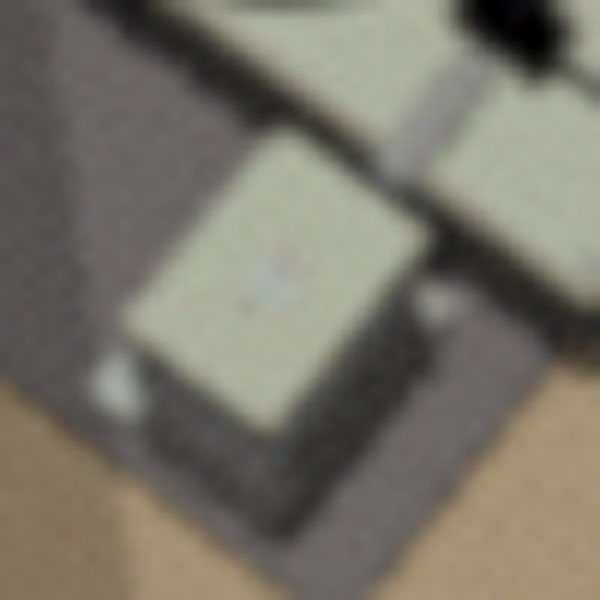

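Both views now agree to about 1 mm: lid (-136.1,-49.2), pad (-134.9,-48.6), yaw difference 0.1°. The two pad corners peek out evenly in the top view. Next is the wheel.

>>> jog_arm(targets=[[0.05,-0.05,0,-0.2],[0.1,-0.11,0,-0.4],[0.15,-0.17,0,-0.6],[0.186,-0.217,0,-0.608],[0.186,-0.217,0,-0.608],[0.186,-0.217,0,-0.608],[0.186,-0.217,0,-0.608],[0.186,-0.217,0,-0.608]])

```text
time_s: 18.15
ee_pos: [0.5868, 0.0164, 0.2168]
tool_rot: [-180.0, -0.1, 127.3]
ft_force: [-0.0, 0.1, -0.1]
width: 0.0855
```

```bash
python3 - <<'E'
from h import *
s=robot.state();print(s['ee_pos'],s['tool_rot'],s['ft_force'],s['width'],s['joint_positions'])
im=shot('scene','w1s',(230,140,330,240),7)
E
```

```text
[0.58679595 0.01640543 0.21675662] [-1.79989502e+02 -7.31501209e-02  1.27334486e+02] [-0.04986915  0.0706604  -0.09603644] 0.08550182901323543 [ 38.54874082  24.52396681 -57.48365171  88.57761034  20.86337893
  78.46662145  16.53038681]
```

View pics/w1s.png

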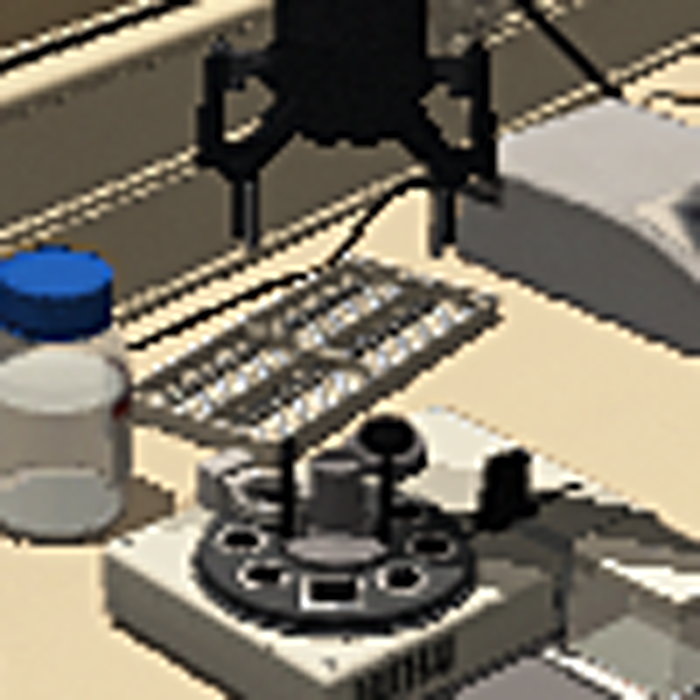

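>>> jog_arm(targets=[[0.001,-0.001,-0.05,0],[0.001,-0.001,-0.1,0],[0.001,-0.001,-0.135,0],[0.001,-0.001,-0.155,0],[0.001,-0.001,-0.162,0],[0.001,-0.001,-0.162,0],[0.001,-0.001,-0.162,0]])

```text
time_s: 18.9
ee_pos: [0.5885, 0.016, 0.0888]
tool_rot: [179.9, 0.0, 127.4]
ft_force: [0.6, 1.8, -0.2]
width: 0.0856
```

```bash
python3 - <<'E'
from h import *
s=robot.state();print(s['ee_pos'],s['tool_rot'],s['ft_force'],s['width'])
im=shot('scene','w2s',(230,140,330,240),7)
E
```

```text
[0.58845564 0.01603808 0.08881017] [1.79914237e+02 1.97628814e-02 1.27362613e+02] [ 0.63665404  1.75327433 -0.17474036] 0.08555742761716215
```

View pics/w2s.png

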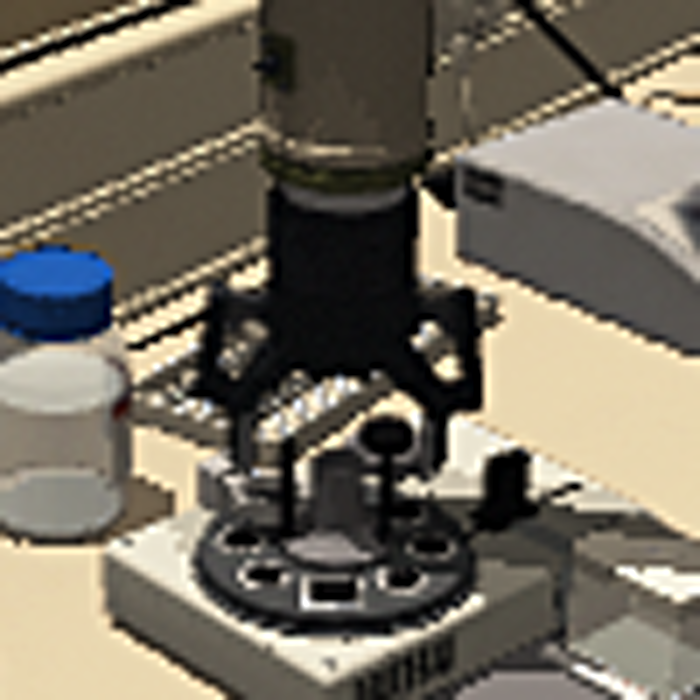

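>>> jog_arm(targets=[[0,0,0,0],[0,0,0,0],[0,0,0,0],[0,0,0,0],[0,0,0,0],[0,0,0,0],[0,0,0,0],[0,0,0,0]], jaw=0, squeeze=30)

```text
time_s: 19.75
ee_pos: [0.5889, 0.0157, 0.0905]
tool_rot: [179.9, 0.1, 127.3]
ft_force: [-5.7, -2.7, 14.4]
width: 0.0407
```

```bash
python3 - <<'E'
from h import *
s=robot.state();print(s['ee_pos'],s['tool_rot'],s['ft_force'],s['ft_torque'],s['width'])
im=shot('scene','w3s',(250,170,310,230),11)
E
```

```text
[0.5889014  0.01565486 0.09049625] [1.79907625e+02 1.16591716e-01 1.27329387e+02] [-5.7362223  -2.65601703 14.40508744] [-0.5115304   1.39171065 -0.03573012] 0.04067999820030796
```

View pics/w3s.png

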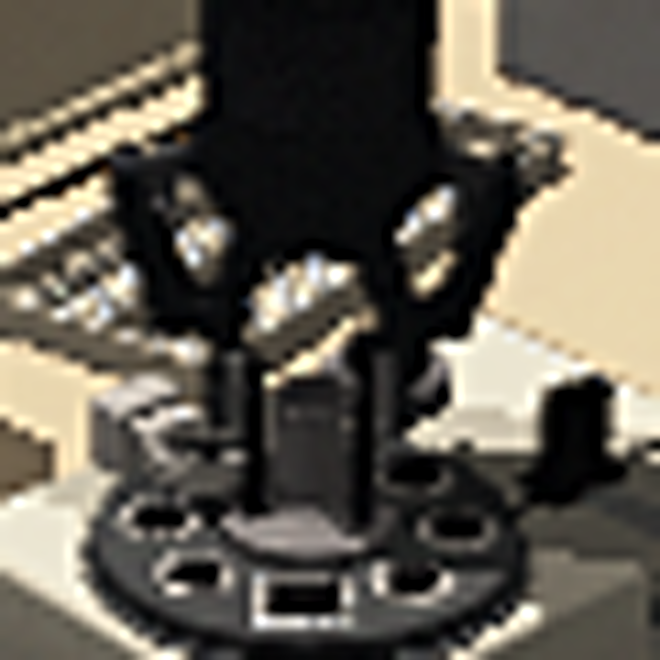

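The tabs are pressed in against the hub, with their spacing down from 14 px to about 9.5 px. Turning clockwise.

>>> jog_arm(targets=[[0,0,0,-0.2],[0,0,0,-0.4],[0,0,0,-0.6],[0,0,0,-0.8],[0,0,0,-0.95],[0,0,0,-0.95]])

```text
time_s: 20.4
ee_pos: [0.5873, 0.0149, 0.0909]
tool_rot: [-179.9, 0.2, 98.6]
ft_force: [-10.1, -3.1, 10.6]
width: 0.0403
```

```bash
python3 - <<'E'
from h import *
s=robot.state();print(s['ee_pos'],s['tool_rot'],s['ft_force'],s['ft_torque'],s['width'],s['joint_positions'])
im=shot('scene','w4s',(250,170,310,230),11)
E
```

```text
[0.58732742 0.0149296  0.09085905] [-179.87625821    0.20307166   98.63578674] [-10.09352333  -3.08523484  10.59209798] [-0.63640719  2.44274229 -0.09015577] 0.04026363651312997 [ 31.81327089  29.07661777 -47.95083668  96.62089047  23.66730879
  65.07645582 -14.16587637]
```

View pics/w4s.png

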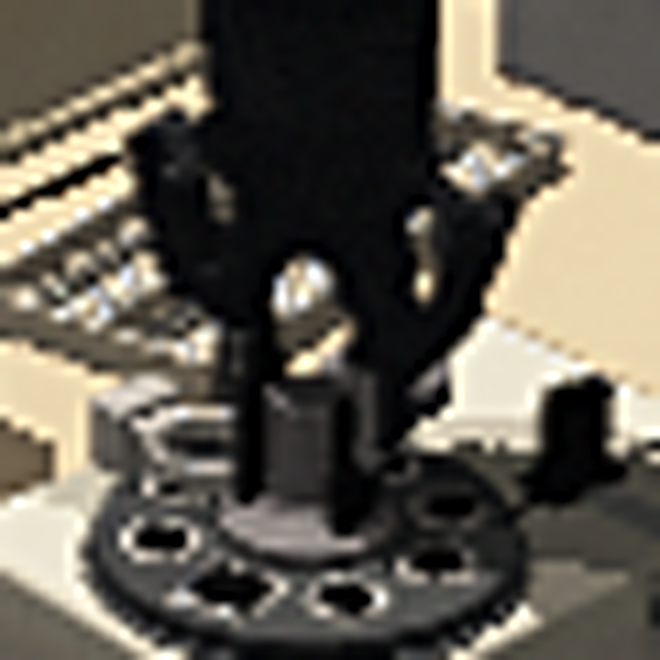

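>>> jog_arm(targets=[[0,0,0,-0.2],[0,0,0,-0.4],[0,0,0,-0.6],[0,0,0,-0.8],[0,0,0,-0.95],[0,0,0,-0.95]])

```text
time_s: 21.05
ee_pos: [0.5855, 0.015, 0.0909]
tool_rot: [-179.7, 0.3, 70.1]
ft_force: [-10.6, -1.8, 8.3]
width: 0.04
```

>>> jog_arm(targets=[[0,0,0,-0.2],[0,0,0,-0.4],[0,0,0,-0.6],[0,0,0,-0.8],[0,0,0,-0.95],[0,0,0,-0.95]])

```text
time_s: 21.65
ee_pos: [0.5839, 0.016, 0.0909]
tool_rot: [-179.6, 0.5, 41.5]
ft_force: [-9.6, 1.8, 6.0]
width: 0.0403
```

```bash
python3 - <<'E'
from h import *
s=robot.state();print(s['ee_pos'],s['tool_rot'],s['ft_force'],s['ft_torque'],s['width'],s['joint_positions'])
im=shot('scene','w5s',(250,170,310,230),11)
E
```

```text
[0.58388186 0.01598286 0.09093356] [-179.5516158     0.46895696   41.51884156] [-9.57790353  1.79315769  6.03387371] [ 0.39648801  1.79247676 -0.24986959] 0.04027877543090558 [ 24.18502396  25.78976409 -37.48268051  97.02497171  17.01798943
  63.68562903 -66.82143535]
```

View pics/w5s.png

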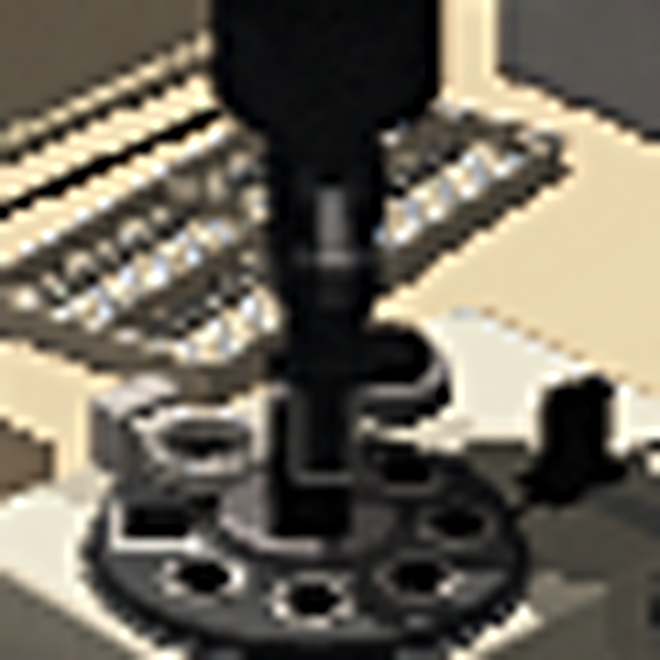

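>>> jog_arm(targets=[[0.001,0,0,-0.2],[0.002,0,0,-0.4],[0.002,0,0,-0.6],[0.002,0,0,-0.8],[0.002,0,0,-0.85],[0.002,0,0,-0.85]])

```text
time_s: 22.3
ee_pos: [0.5832, 0.0174, 0.0909]
tool_rot: [-179.5, 0.7, 16.2]
ft_force: [-12.4, 3.7, 8.9]
width: 0.0399
```

>>> jog_arm(targets=[[0,0,0,-0.2],[0,0,0,-0.4],[0,0,0,-0.6],[0,0,0,-0.75],[0,0,0,-0.8],[0,0,0,-0.8],[0,0,0,-0.8]])

```text
time_s: 23.0
ee_pos: [0.5826, 0.0188, 0.091]
tool_rot: [-179.4, 0.8, -7.7]
ft_force: [-3.0, 4.0, 1.7]
width: 0.0399
```

```bash
python3 - <<'E'
from h import *
s=robot.state();print(s['ee_pos'],s['tool_rot'],s['ft_force'],s['ft_torque'],s['width'],s['joint_positions'])
im=shot('scene','w6s',(250,170,310,230),11);shot('top','w6',(255,185,345,260),8)
E
```

```text
[0.58262366 0.01882549 0.09098707] [-179.3968033     0.78597211   -7.70431272] [-3.00075043  3.97414629  1.7130624 ] [ 0.59253872  0.59986395 -0.05353381] 0.039928084927930055 [  17.80019942   23.7875912   -29.05664649   97.52834642   11.84650445
   62.49469765 -112.50122934]
```

View pics/w6s.png

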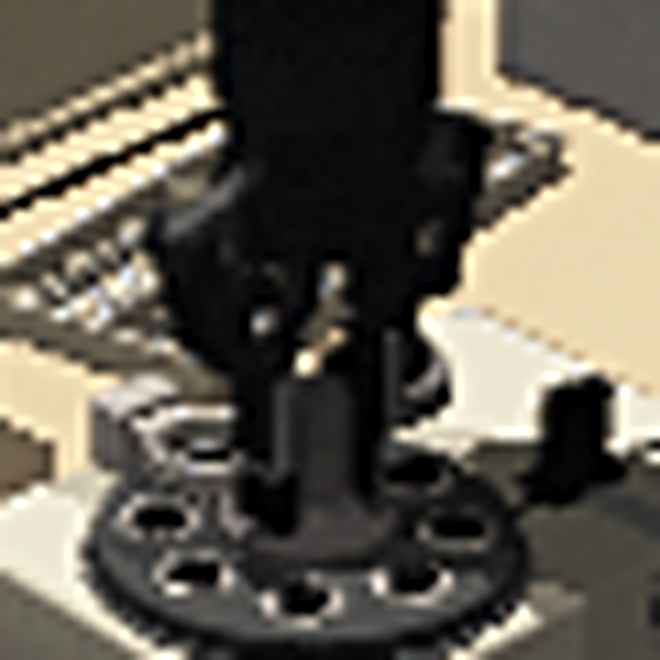

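>>> jog_arm(targets=[[0,0,0,0],[0,0,0,0],[0,0,0,0],[0,0,0,0],[0,0,0,0],[0,0,0,0],[0,0,0,0]], jaw=1)

```text
time_s: 23.8
ee_pos: [0.5827, 0.0187, 0.091]
tool_rot: [-179.4, 0.8, -7.7]
ft_force: [0.2, 0.5, -0.9]
width: 0.0853
```

>>> jog_arm(targets=[[0,0,0.03,0],[0,0,0.08,0],[0,0,0.14,0],[-0.06,-0.03,0.14,0],[-0.12,-0.03,0.14,0],[-0.18,-0.03,0.14,0],[-0.18,-0.03,0.14,0]])

```text
time_s: 24.5
ee_pos: [0.4332, -0.0059, 0.2025]
tool_rot: [-179.6, 0.9, -7.8]
ft_force: [-0.1, -0.4, 0.1]
width: 0.0852
```

```bash
python3 - <<'E'
from h import *
im=shot('scene','w7s',(240,170,350,250),7);shot('top','w7',(255,185,345,280),6)
s=robot.state();print(s['ee_pos'],s['tool_rot'],s['ft_force'],s['ft_torque'],s['width'],s['joint_positions'])
E
```

```text
[ 0.43827982 -0.00559879  0.20368602] [-179.47978464    0.66612779   -7.73136731] [-0.52951261 -0.52589392  0.00700482] [-0.00764509 -0.01642259  0.03897382] 0.08519153261051536 [  27.0702868    -1.73347642  -30.83206505  110.57175743   -1.61439154
   71.47311732 -100.95993676]
```

View pics/w7s.png

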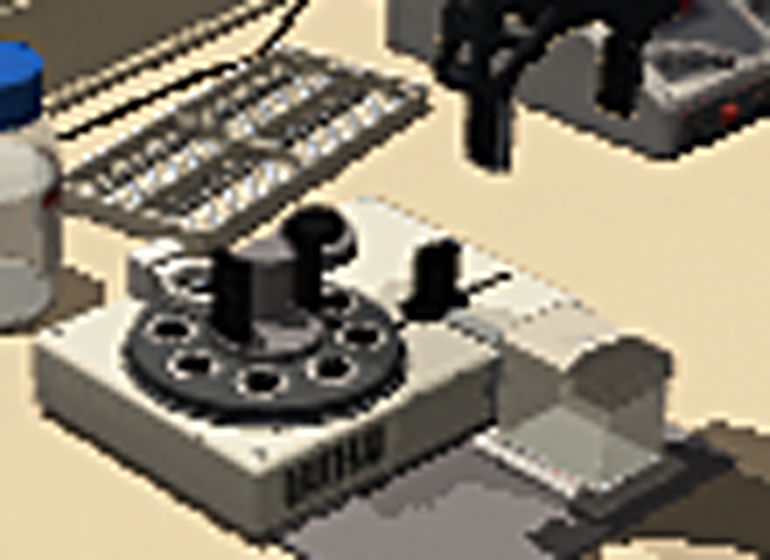

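View pics/w7.png

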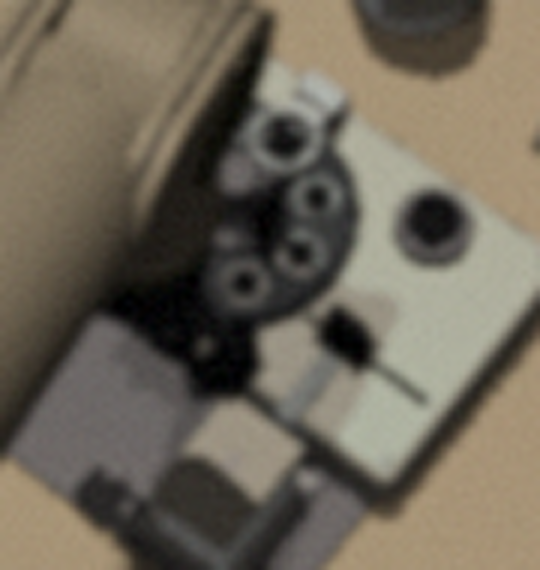

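The wheel is at the square-window position with the tabs out: no square is left on the visible side, and all the front windows are round. Next is the fin. I'll grip it with the jaws along photometer x, at yaw about 82°.

>>> jog_arm(targets=[[0.03,-0.03,0,0.25],[0.06,-0.06,0,0.5],[0.1,-0.08,0,0.75],[0.134,-0.094,0,1],[0.134,-0.094,0,1],[0.134,-0.094,0,1]], jaw=0.5)

```text
time_s: 25.2
ee_pos: [0.5464, -0.0805, 0.2028]
tool_rot: [-179.4, 0.7, 22.2]
ft_force: [0.1, -0.8, -0.4]
width: 0.0425
```

>>> jog_arm(targets=[[0,0,0,0.25],[0,0,0,0.5],[0,0,0,0.75],[0,0,0,1],[0,0,0,1]])

```text
time_s: 25.7
ee_pos: [0.5463, -0.0798, 0.203]
tool_rot: [-179.4, 0.7, 52.3]
ft_force: [-0.4, 0.8, -0.5]
width: 0.043
```

>>> jog_arm(targets=[[0,0,0,0.25],[0,0,0,0.5],[0,0,0,0.75],[0,0,0,1],[0,0,0,1],[0,0,0,1]])

```text
time_s: 26.3
ee_pos: [0.5462, -0.0797, 0.2031]
tool_rot: [-179.4, 0.7, 81.9]
ft_force: [0.1, 0.5, -0.4]
width: 0.0425
```

```bash
python3 - <<'E'
from h import *
s=robot.state();print(s['ee_pos'],s['tool_rot'],s['ft_force'],s['width'],s['joint_positions'],s['time_s'])
E
```

```text
[ 0.54621144 -0.07967169  0.20307027] [-179.3821552     0.67258026   81.93919081] [ 0.05887078  0.51272377 -0.35913081] 0.04254725997314925 [ 33.76929914  14.63927911 -35.55640811  95.11760594   9.39393238
  73.81728702 -11.71179746] 26.3
```

>>> jog_arm(targets=[[-0.001,-0.002,-0.05,0],[-0.001,-0.002,-0.1,0],[-0.001,-0.002,-0.12,0],[-0.001,-0.002,-0.12,0]])

```text
time_s: 26.7
ee_pos: [0.5441, -0.081, 0.1053]
tool_rot: [-179.2, 0.7, 81.8]
ft_force: [-0.4, 0.3, 0.4]
width: 0.0428
```

```bash
python3 - <<'E'
from h import *
im=shot('scene','f1s',(270,160,340,230),10)
s=robot.state();print(s['ee_pos'],s['tool_rot'],s['ft_force'],s['width'])
E
```

```text
[ 0.54539629 -0.08108436  0.10728089] [-179.33087896    0.65395084   81.82957812] [-0.10309024 -0.11004535  0.58496534] 0.04221564913041417
```

View pics/f1s.png

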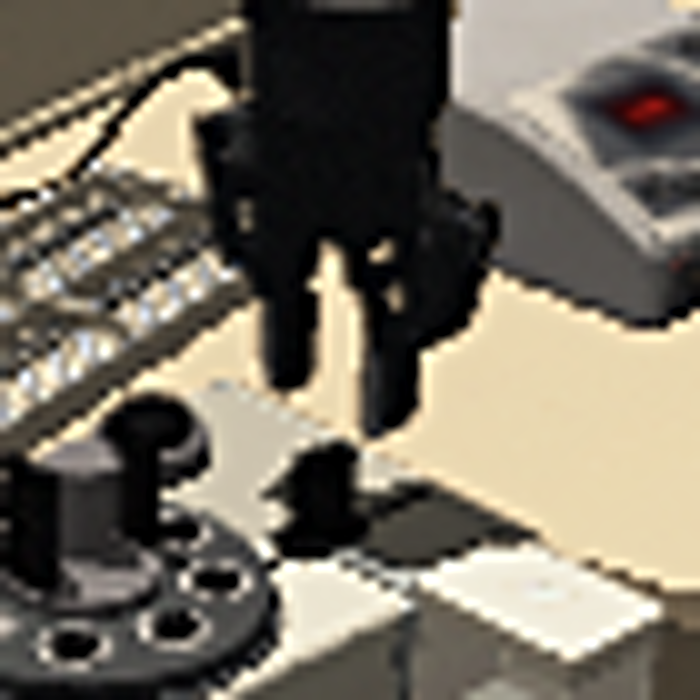

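>>> jog_arm(targets=[[0,0,-0.02,0],[0,0,-0.035,0],[0,0,-0.045,0],[0,0,-0.049,0],[0,0,-0.049,0]])

```text
time_s: 27.25
ee_pos: [0.5452, -0.081, 0.0678]
tool_rot: [-179.3, 0.6, 81.8]
ft_force: [0.3, 0.2, 0.3]
width: 0.0424
```

>>> jog_arm(targets=[[0,0,0,0],[0,0,0,0],[0,0,0,0],[0,0,0,0],[0,0,0,0],[0,0,0,0]], jaw=0, squeeze=20)

```text
time_s: 27.85
ee_pos: [0.5466, -0.0812, 0.0684]
tool_rot: [-179.5, 0.6, 81.8]
ft_force: [4.9, -0.5, -3.1]
width: 0.0114
```

>>> jog_arm(targets=[[-0.001,-0.008,0,0],[-0.0025,-0.02,0,0],[-0.004,-0.032,0,0],[-0.0055,-0.042,0,0],[-0.007,-0.05,0,0],[-0.0075,-0.055,0,0],[-0.0075,-0.055,0,0]])

```text
time_s: 28.55
ee_pos: [0.541, -0.1218, 0.0684]
tool_rot: [-179.5, 0.4, 82.0]
ft_force: [1.7, 12.4, -1.2]
width: 0.0111
```

>>> jog_arm(targets=[[-0.0005,-0.004,0,0],[-0.001,-0.006,0,0],[-0.001,-0.006,0,0],[-0.001,-0.006,0,0]])

```text
time_s: 28.95
ee_pos: [0.541, -0.122, 0.0684]
tool_rot: [-179.5, 0.1, 82.2]
ft_force: [3.3, 16.8, -2.4]
width: 0.0116
```

```bash
python3 - <<'E'
from h import *
im=shot('scene','f2s',(270,160,340,230),10)
s=robot.state();print(s['ee_pos'],s['tool_rot'],s['ft_force'],s['width'])
E
```

```text
[ 0.54095691 -0.12191541  0.06840185] [-1.79491954e+02  5.48758026e-02  8.21649065e+01] [ 1.85582863 17.12698058 -2.20103653] 0.011472545719190761
```

View pics/f2s.png

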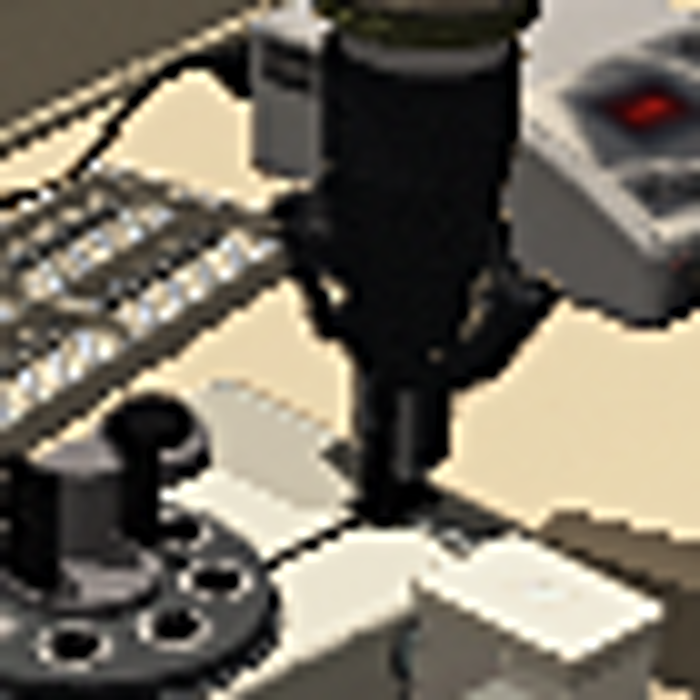

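>>> jog_arm(targets=[[0,0,0,0],[0,0,0,0],[0,0,0,0],[0,0,0,0]], jaw=0.5)

```text
time_s: 29.4
ee_pos: [0.541, -0.1229, 0.0685]
tool_rot: [-179.5, 0.1, 82.1]
ft_force: [0.1, 0.6, -0.6]
width: 0.0424
```

>>> jog_arm(targets=[[0,0,0.03,0],[0,0,0.08,0],[0,0,0.12,0],[-0.06,0.05,0.14,0],[-0.12,0.11,0.14,0],[-0.15,0.17,0.14,0],[-0.15,0.23,0.14,0],[-0.15,0.23,0.14,0]])

```text
time_s: 30.2
ee_pos: [0.4197, 0.0637, 0.181]
tool_rot: [-179.6, 0.2, 82.2]
ft_force: [0.9, -0.5, -0.8]
width: 0.0425
```

```bash
python3 - <<'E'
from h import *
im=shot('scene','f3s',(240,170,350,250),7);shot('top','f3',(255,185,355,280),7)
s=robot.state();print(s['ee_pos'],s['tool_rot'],s['ft_force'],s['width'])
E
```

```text
[0.42022065 0.06452388 0.18118466] [-1.79607573e+02  1.30746908e-01  8.24173402e+01] [ 0.48455717 -1.27685277  0.19418466] 0.04269976772868503
```

View pics/f3s.png

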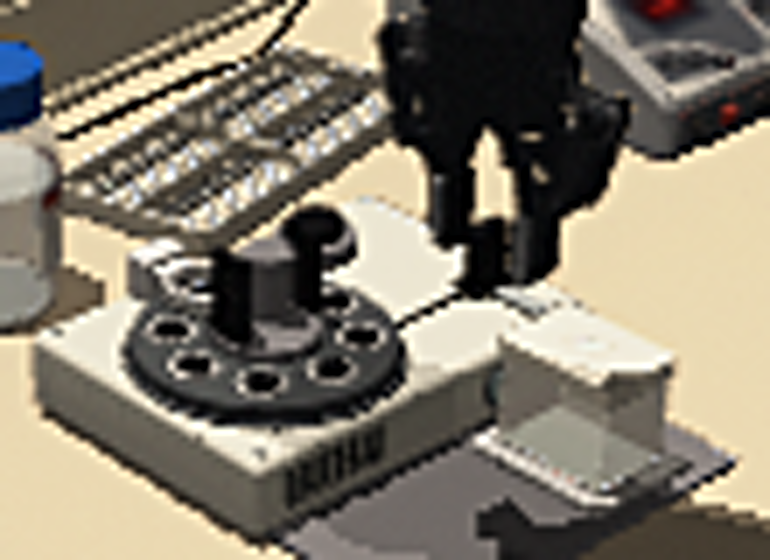

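View pics/f3.png

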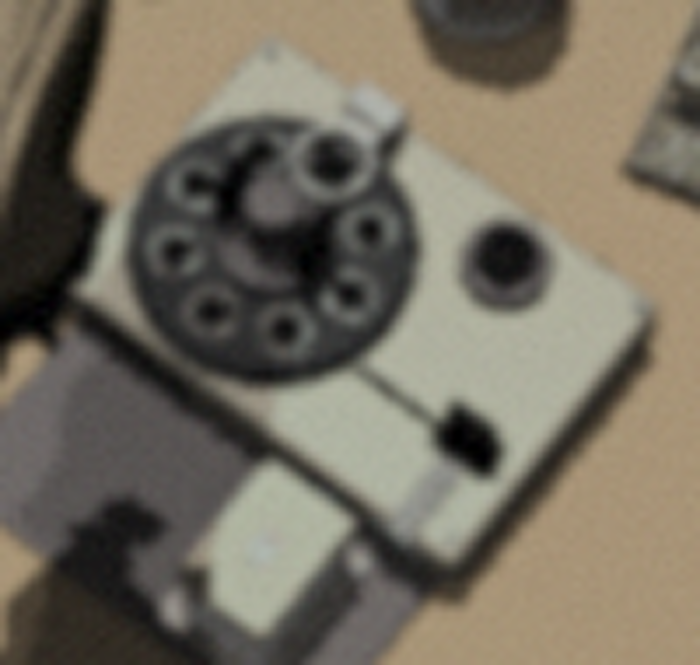

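```bash
python3 - <<'E'
from h import *
for f,b in(('top0',(300,228,334,262)),('f3_raw',(300,228,334,262))):
    im=cv2.imread(f'pics/{f}.png');x0,y0,x1,y1=b
    g=cv2.cvtColor(cv2.resize(im[y0:y1,x0:x1],None,fx=8,fy=8,interpolation=cv2.INTER_CUBIC),cv2.COLOR_BGR2GRAY)
    m=(g<60).astype(np.uint8);m=cv2.morphologyEx(m,cv2.MORPH_OPEN,np.ones((19,19)));n,l,st,ce=cv2.connectedComponentsWithStats(m)
    k=1+np.argmax(st[1:,4]);p=ce[k]; print(f,st[k],ph(ray('top',((p[0]+.5)/8-.5+x0,(p[1]+.5)/8-.5+y0),.075)))
    ys,xs=np.where(l==k);w=np.array([Rm.T@(ray('top',((a+.5)/8-.5+x0,(c+.5)/8-.5+y0),.075)[:2]-O)*1000 for a,c in zip(xs[::7],ys[::7])]);print(np.round([w.min(0),w.max(0)],1))
im=cv2.imread('pics/f3_raw.png');crop(im,'f3z',(305,225,345,275),12)
E
```

```text
top0 [  69   75   64   66 3093] [-30.3 -55.8]
[[-41.  -73.9]
 [-18.5 -38.9]]
f3_raw [ 142  130   64   63 2977] [-30.6 -95.9]
[[ -41.2 -113.1]
 [ -19.   -80.6]]
```

View pics/f3z.png

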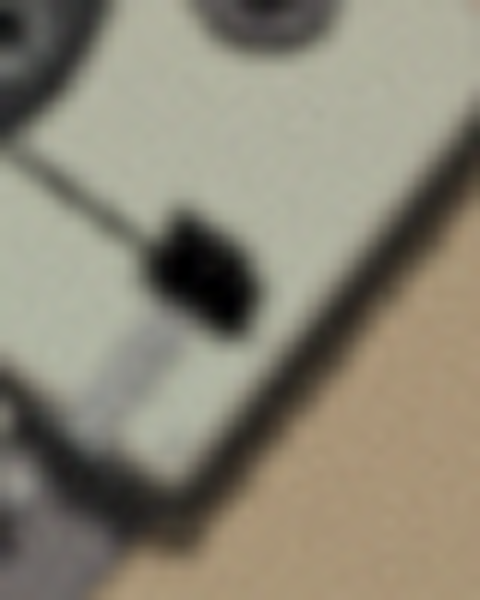

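The fin moved about 41 mm and then met 17 N. Full travel is 45 mm, so I'll check by pushing its +y end with the shut fingers.

>>> jog_arm(targets=[[0.05,-0.06,0,0],[0.09,-0.12,0,0],[0.13,-0.17,0,0],[0.1555,-0.197,0,0],[0.1555,-0.197,0,0],[0.1555,-0.197,0,0],[0.1555,-0.197,0,0]], jaw=0)

```text
time_s: 31.0
ee_pos: [0.5442, -0.0926, 0.1811]
tool_rot: [-179.6, 0.1, 82.5]
ft_force: [0.4, 1.4, 1.2]
width: 0.0002
```

```bash
python3 - <<'E'
from h import *
s=robot.state();print(s['ee_pos'],ph(s['ee_pos']),s['tool_rot'],s['width'])
E
```

```text
[ 0.54422792 -0.09262509  0.18112273] [-27.5 -63.5] [-1.79583991e+02  1.24976148e-01  8.24505820e+01] 0.00022193150970941655
```

>>> jog_arm(targets=[[0,0.004,-0.05,0],[0,0.004,-0.1,0],[0,0.004,-0.125,0],[0,0.004,-0.136,0],[0,0.004,-0.136,0]])

```text
time_s: 31.5
ee_pos: [0.5436, -0.0889, 0.0721]
tool_rot: [-179.5, 0.1, 82.5]
ft_force: [0.0, 1.0, -0.3]
width: -0.0003
```

>>> jog_arm(targets=[[-0.001,-0.006,0,0],[-0.002,-0.012,0,0],[-0.002,-0.015,0,0],[-0.002,-0.015,0,0]])

```text
time_s: 31.9
ee_pos: [0.5434, -0.0951, 0.0739]
tool_rot: [-179.7, -0.2, 82.8]
ft_force: [0.5, 20.0, 3.4]
width: -0.0
```

>>> jog_arm(targets=[[0,-0.004,0,0],[0,-0.004,0,0],[0,-0.004,0,0]])

```text
time_s: 32.2
ee_pos: [0.5439, -0.0949, 0.0749]
tool_rot: [-179.7, -0.5, 82.9]
ft_force: [0.2, 10.9, -3.0]
width: 0.0001
```

```bash
python3 - <<'E'
from h import *
im=shot('scene','f4s',(280,170,340,230),11)
s=robot.state();print(s['ee_pos'],ph(s['ee_pos']),s['ft_force'],s['tool_rot'])
E
```

```text
[ 0.54390182 -0.09489736  0.07493667] [-27.5 -65.8] [ 0.84978312 12.54933548 -2.07420108] [-179.70182164   -0.45554443   82.9252704 ]
```

View pics/f4s.png

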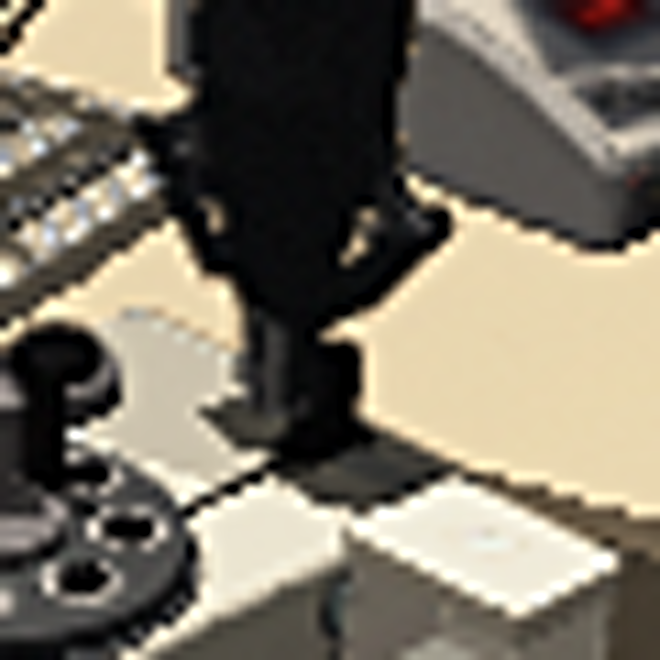

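>>> jog_arm(targets=[[0,0.006,0,0],[0,0.008,0.03,0],[0,0.008,0.09,0],[0.05,0.004,0.1,0],[0.1,0.0035,0.1,0],[0.115,0.0035,0.1,0],[0.115,0.0035,0.1,0],[0.115,0.0035,0.1,0]])

```text
time_s: 33.05
ee_pos: [0.6356, -0.0922, 0.1554]
tool_rot: [-179.7, -0.4, 82.9]
ft_force: [-0.1, 0.3, 0.1]
width: 0.0
```

```bash
python3 - <<'E'
from h import *
a=shot('scene','f5s',(260,150,350,240),7);shot('top','f5',(275,195,355,275),7)
s=robot.state();print(s['ee_pos'],ph(s['ee_pos']),s['ft_force'],s['tool_rot'])
E
```

```text
[ 0.63524559 -0.09239804  0.1554616 ] [ 62.7 -51. ] [-0.21976896 -0.45135061 -0.18902109] [-179.71876713   -0.42183087   82.91231085]
```

View pics/f5s.png

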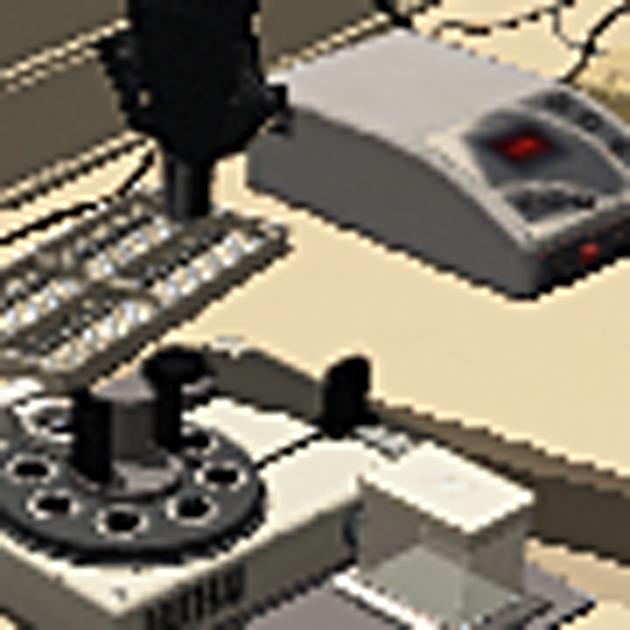

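View pics/f5.png

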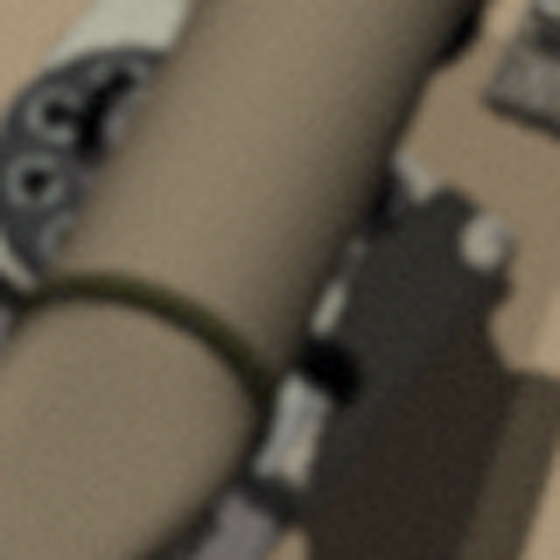

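```bash
python3 - <<'E'
from h import *
for f in('scene0','f3s_raw','f5s_raw'):
    im=cv2.imread(f'pics/{f}.png');crop(im,'q_'+f,(290,192,322,222),8)
a=np.hstack([cv2.imread(f'pics/q_{f}.png') for f in('scene0','f3s_raw','f5s_raw')]);cv2.imwrite('pics/q.png',a)
s=lambda p:((p[0]+.5)/8-.5+290,(p[1]+.5)/8-.5+192)
E
```

```text
(no output)
```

View pics/q.png

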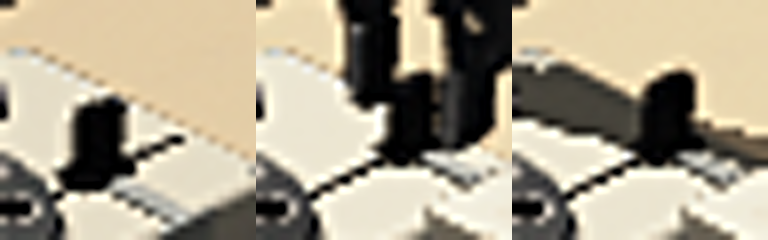

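```bash
python3 - <<'E'
from h import *
a=proj('scene',P(-28,-52,75))
for d in(36,38,41,45): print(d,(proj('scene',P(-28,-52-d,75))-a)*8)
def blob(f,n,b,thr):
    im=cv2.imread(f'pics/{f}.png');x0,y0,x1,y1=b
    g=cv2.cvtColor(cv2.resize(im[y0:y1,x0:x1],None,fx=8,fy=8,interpolation=cv2.INTER_CUBIC),cv2.COLOR_BGR2GRAY)
    m=(g<45).astype(np.uint8);m=cv2.morphologyEx(m,cv2.MORPH_OPEN,np.ones((27,27)));n_,l,st,ce=cv2.connectedComponentsWithStats(m)
    for k in range(1,n_): print(f,st[k],ce[k])
    return
blob('scene0','scene',(290,192,322,222),45);blob('f5s_raw','scene',(290,192,322,222),45)
# slot ends in first scene & top image
s=lambda p:((p[0]+.5)/8-.5+290,(p[1]+.5)/8-.5+192)
print('slot end',ph(ray('scene',s((182,136)),.05)))
t=lambda p:((p[0]+.5)/8-.5+255,(p[1]+.5)/8-.5+185)
print('slot end top',ph(ray('top',t((568,537)),.05)), 'slot start',ph(ray('top',t((408,418)),.05)))
E
```

```text
36 [ 51.47965763 -23.74447802]
38 [ 54.29563871 -25.04332118]
41 [ 58.51107012 -26.98764682]
45 [ 64.11576152 -29.57275476]
scene0 [  73  106   48   84 3520] [ 96.3875     146.66079545]
f5s_raw [ 128   78   53   83 3833] [154.31724498 119.66840595]
slot end [ -27.9 -112.2]
slot end top [ -25.8 -112. ] slot start [-24. -23.]
```

Both views give about 41 mm of travel, and the slot end visible at y -112 would allow roughly 4 mm more. I'll push once more, higher on the fin, before pressing the button.

>>> jog_arm(targets=[[-0.05,0.002,0,0],[-0.1,0.006,0,0],[-0.1145,0.006,0,0],[-0.1145,0.006,-0.04,0],[-0.1145,0.006,-0.08,0],[-0.1145,0.006,-0.094,0],[-0.1145,0.006,-0.094,0],[-0.1145,0.006,-0.094,0]])

```text
time_s: 33.95
ee_pos: [0.5444, -0.0876, 0.0815]
tool_rot: [-179.8, -0.4, 82.9]
ft_force: [-0.3, -0.6, 0.8]
width: -0.0001
```

>>> jog_arm(targets=[[-0.001,-0.006,0,0],[-0.002,-0.012,0,0],[-0.0025,-0.018,0,0],[-0.0025,-0.02,0,0],[-0.0025,-0.02,0,0]])

```text
time_s: 34.45
ee_pos: [0.5443, -0.0958, 0.0834]
tool_rot: [-179.9, -0.9, 83.3]
ft_force: [-0.1, 24.6, 6.9]
width: -0.0001
```

```bash
python3 - <<'E'
from h import *
a=shot('scene','f6s',(290,192,322,222),15)
s=robot.state();print(s['ee_pos'],ph(s['ee_pos']),s['ft_force'],s['tool_rot'])
E
```

```text
[ 0.54431206 -0.09584123  0.08337558] [-26.9 -66.7] [ 0.80230715 24.46673729  6.10438342] [-179.94733729   -0.91691786   83.27230167]
```

View pics/f6s.png

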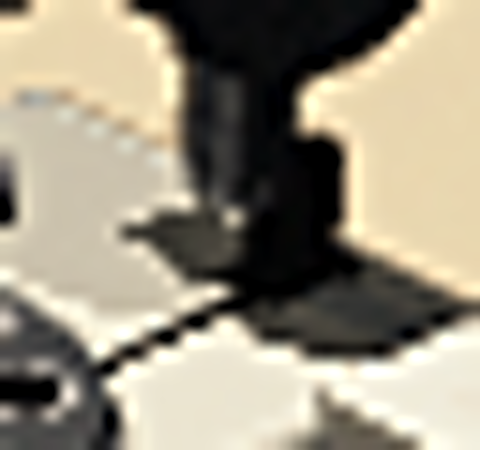

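The fin holds firm against 25 N in two different pushes (friction is only 1.5 N), so it is at its end stop. Now the button.

>>> jog_arm(targets=[[0,0.01,0,0],[0,0.014,0.03,0],[0,0.014,0.08,0],[0.05,0.008,0.08,0],[0.1,0.0045,0.08,0],[0.1145,0.0045,0.08,0],[0.1145,0.0045,0.08,0],[0.1145,0.0045,0.08,0]])

```text
time_s: 35.3
ee_pos: [0.6355, -0.0924, 0.1476]
tool_rot: [-179.9, -0.9, 83.3]
ft_force: [0.2, 0.4, 0.0]
width: -0.0002
```

```bash
python3 - <<'E'
from h import *
a=shot('scene','b1s',(250,150,330,230),8)
s=robot.state();print(s['ee_pos'],ph(s['ee_pos']),s['ft_force'],s['tool_rot'])
E
```

```text
[ 0.63527705 -0.09242999  0.14764063] [ 62.7 -51. ] [0.46666125 0.41080423 0.32876948] [-179.94016067   -0.89596685   83.27031934]
```

View pics/b1s.png

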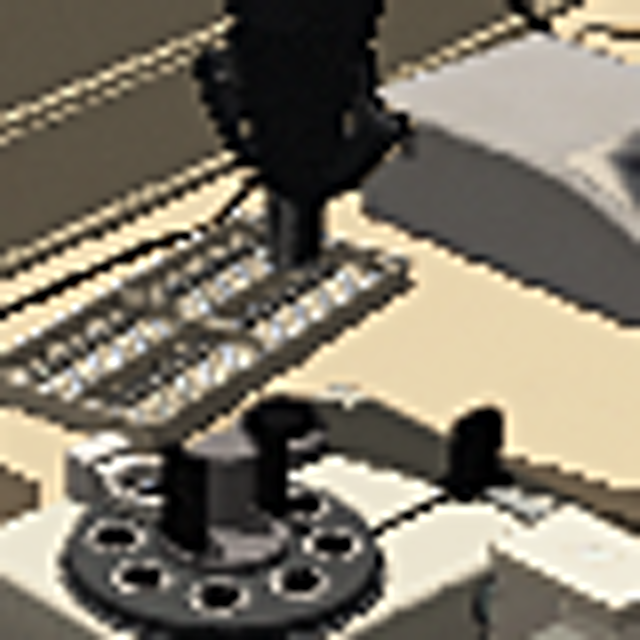

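>>> jog_arm(targets=[[0,0,-0.04,0],[0,0,-0.075,0],[0,0,-0.09,0],[0,0,-0.094,0],[0,0,-0.094,0]])

```text
time_s: 35.85
ee_pos: [0.6354, -0.0926, 0.0733]
tool_rot: [-180.0, -0.9, 83.3]
ft_force: [-0.1, 0.3, 0.3]
width: 0.0002
```

>>> jog_arm(targets=[[0,0,-0.005,0],[0,0,-0.01,0],[0,0,-0.013,0],[0,0,-0.013,0]])

```text
time_s: 36.25
ee_pos: [0.6365, -0.0926, 0.0659]
tool_rot: [179.9, -0.8, 83.3]
ft_force: [-6.9, -0.3, 20.2]
width: -0.0
```

```bash
python3 - <<'E'
from h import *
a=shot('scene','b2s',(270,180,310,220),15)
b=shot('top','b2',(300,190,350,240),12)
s=robot.state();print(s['ee_pos'],ph(s['ee_pos']),s['ft_force'],s['ft_torque'])
E
```

```text
[ 0.63653585 -0.09260491  0.06591914] [ 64. -51.] [-7.50575006  0.08155289 20.4326894 ] [-0.0061422   1.66736881 -0.02610511]
```

View pics/b2s.png

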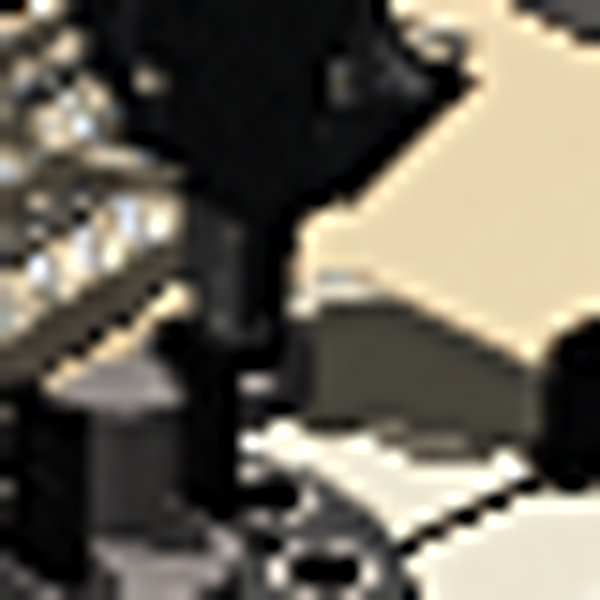

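```bash
python3 - <<'E'
from h import *
im=cv2.imread('pics/scene0.png');crop(im,'b0s',(270,180,310,220),15)
im=cv2.imread('pics/f3_raw.png');crop(im,'b0t',(310,205,345,240),15)
E
```

```text
(no output)
```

View pics/b0s.png

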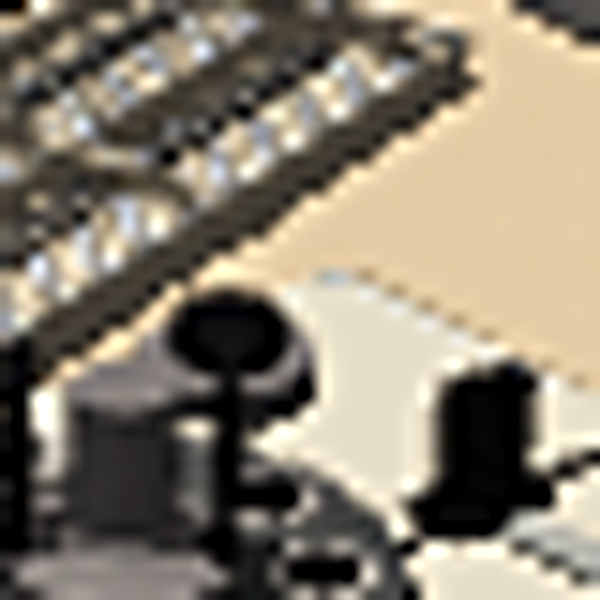

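View pics/b0t.png

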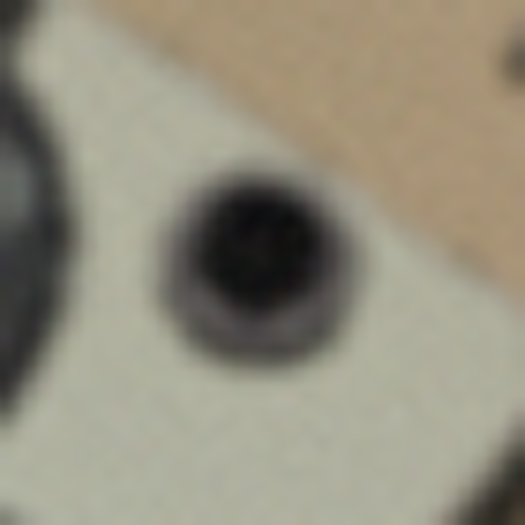

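>>> jog_arm(targets=[[0,0,-0.005,0],[0,0,-0.008,0],[0,0,-0.008,0]])

```text
time_s: 36.65
ee_pos: [0.6369, -0.0927, 0.0653]
tool_rot: [179.8, -0.7, 83.2]
ft_force: [-23.6, 0.5, 49.1]
width: -0.0
```

>>> jog_arm(targets=[[0,0,0.01,0],[0,0,0.03,0],[0,0,0.08,0],[0,0,0.14,0],[0,0,0.18,0],[0,0,0.18,0]])

```text
time_s: 37.25
ee_pos: [0.6394, -0.0924, 0.2154]
tool_rot: [179.3, -0.7, 83.3]
ft_force: [-0.1, 0.5, -0.1]
width: 0.0
```

>>> jog_arm(targets=[[-0.05,0.06,0.02,0],[-0.1,0.12,0.04,0],[-0.16,0.18,0.04,0],[-0.2,0.24,0.04,0],[-0.23,0.3,0.04,0],[-0.23,0.34,0.04,0],[-0.23,0.34,0.04,0]])

```text
time_s: 37.95
ee_pos: [0.4535, 0.1823, 0.2476]
tool_rot: [179.2, -0.7, 83.4]
ft_force: [0.4, -0.8, -0.4]
width: -0.0001
```

```bash
python3 - <<'E'
from h import *
a=shot('scene','e1s',(200,150,350,260),5);b=shot('top','e1',(190,170,360,300),4.5)
s=robot.state();print(s['ee_pos'],s['ft_force'],s['time_s'])
E
python3 lid.py e1
```

```text
[0.45293834 0.18478478 0.24779927] [ 0.7229999  -0.62582614  0.21429941] 38.05
((438.57708740234375, -63.86726379394531), (55.1014289855957, 75.5721664428711), 82.27381896972656) [-136.   -49.3]
```

View pics/e1s.png

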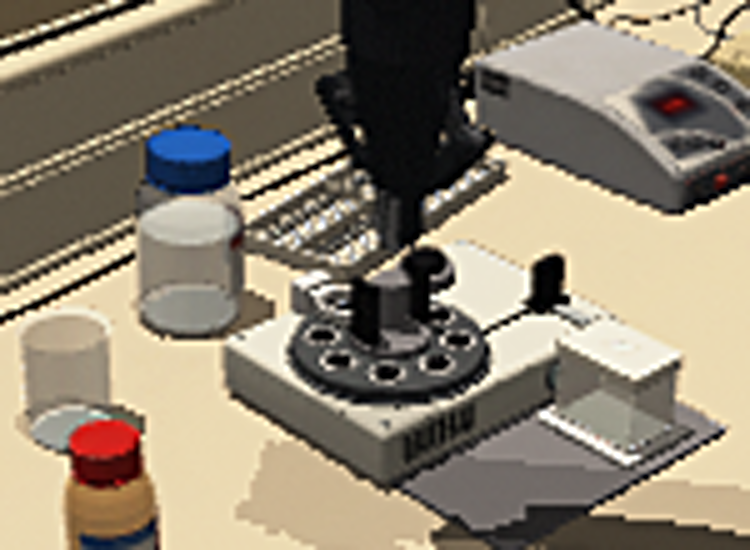

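View pics/e1.png

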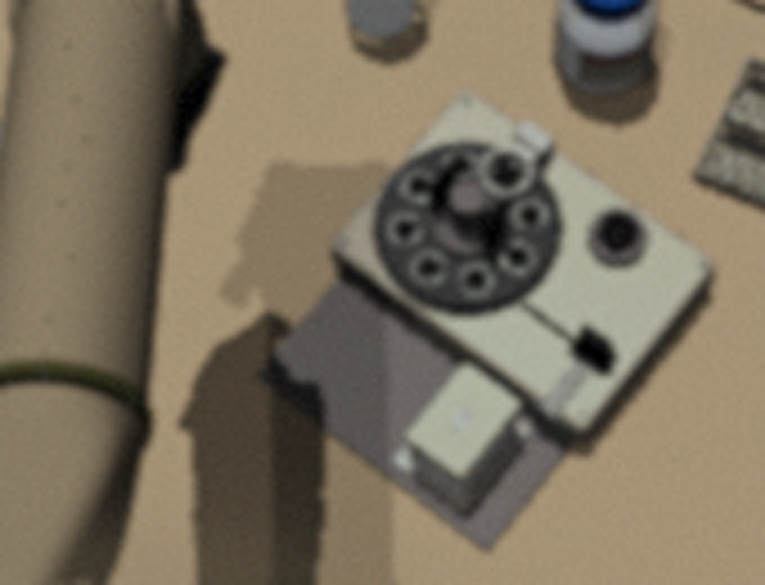

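The final pictures show the box upright and centred, the wheel at the square window with its tabs out, the fin at its stop, the button up again and the arm clear.

```bash
python3 -c "
from workcell import robot
print(robot.sign_off())"
```

```text
the job is handed in; nothing more can be done
None
```

I did all four steps in the order asked and handed the job in at about 38 s of the 72 s allowed. The one check that disagreed is the shutter's travel, described below.

- **Box:** My first placing was about 6 mm off to the right, so I re-gripped the box and carried it over. The last check has the lid at photometer (-136, -49) mm against the pad at (-135, -49). It stands upright with its long sides within about 0.1° of the photometer's front-to-back line.
- **Wheel:** I squeezed the tabs and turned the wheel three clicks clockwise, then let the tabs spring out. The seven windows in view are all round, so the square one is under the lens ring. I did not see it directly.
- **Shutter:** I gripped the fin and pulled it until it stopped. Both cameras and the arm put its travel at about 41 mm, where 45 mm is full. Two more pushes, up to 25 N against about 1.5 N of friction, did not move it any further, so I took that as the end stop. The 4 mm difference is unexplained.
- **Button:** I pressed it until it bottomed. The force peaked at 49 N through the fingertips, more than I meant to apply. I then let it come up and the final picture shows it up.

I never reached for the brown bottle, the beaker or the timer. The bottle and beaker look unmoved in the last pictures, and the timer was not in my final crops. At hand-in the arm was clear of everything.

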